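# Hang the padlock in the low cabinet and shut the door

### The job

The seized goods are counted, so put the brass padlock away: hang it by its shackle on the empty hook at the back of the little padlock cabinet, tilting it so that it goes in under the roof, and let go of it. Then shut the cabinet door fully. Leave the red padlock hanging on its hook and do not disturb the other things on the desk.

Things in the scene. Friction and masses are not known exactly. Their poses are not given: they have to be found in the camera images.
- padlock_centre (a point): the brass padlock to hang away, lying flat on the desk: centre of its brass body, 13 mm above the desk. Body 60 mm long (x), 50 wide (y), 26 thick (z, up as it lies); x points along the padlock to its steel shackle. Whole length 144 mm; 0.33 to 0.55 kg. It can be gripped across its 50 mm width.
- padlock_bow (a point): the middle of the bend of the brass padlock's closed shackle, on the centre line of the round 9 mm bar, 109.5 mm along x from the body's centre; same axes. The shackle is a U: clear space inside 30 mm wide (y) and 75 mm long (x).
- padlock: the same brass padlock; origin in the middle of the underside as it lies, axes as above.
- hook_seat (a point): the empty hook on the cabinet's back wall: where the centre line of a hung shackle's bar rests, 36 mm out from the wall, 89 mm in from the open front; x points straight into the cabinet, z up. Round 7 mm bar, falling 18 mm from the wall to the seat, its end turned up 20 mm in front of the seat (-x): a shackle's bar must be 24 mm above its seat to pass over the tip. Which hook is empty varies.
- taken_seat (a point): the same point of the other hook, on which the red padlock hangs. The hooks are 120 mm apart, each 70 mm from the nearer side wall; a hung padlock's lower end clears the cabinet floor by 40 mm.
- cabinet: the small padlock cabinet (grey steel floor, sides and door, clear plastic roof and back), fixed to the desk: 130 mm deep (x), 270 mm wide (y), 262 mm high, walls 5 mm, floor 12 mm, roof 7 mm, open at its front (-x side, towards the robot). Origin in the middle of its underside; x points from front to back.
- roof_edge (a point): middle of the lower front edge of the cabinet's roof, 255 mm above the desk; the hooks lie behind it, under the roof, which is 63 mm above the hooks' seats.
- door (a joint): angle of the cabinet's door: 0 shut, growing as it swings open towards the robot and then out to the left (+y side), at most 2.5 rad. The door is hinged on the cabinet's left side; a light friction hinge (under 0.2 N m, no latch, no spring) leaves it where it is pushed.
- door_hinge (a point): point on the door's upright hinge line, half-way up, in the plane of its outer face. Its axes turn with the door: y points from free edge to hinge, -x out of the outer face (to the robot when shut). Door 268 mm wide, 254 high (4 to 258 mm above the desk), 10 thick; a lock knob stands out 26 mm from the outer face, 28 mm from the free edge, 169 mm above the desk.
- door_edge (a point): upper corner of the door's free edge, outer face, 268 mm from the hinge line, 258 mm above the desk.
- red_bow (a point): the bend of the red padlock's shackle (bar centre). It is the same size as the brass one and hangs on the other hook; leave it there.
- tape_mid (a point): centre of a roll of black tape, 104 mm across, 48 mm high; leave it alone.
- scissors: black-handled scissors, 200 mm long, flat on the desk; origin near their pivot, x towards the points; leave it alone.
- stapler: black stapler, 150 mm long (x), 54 mm high; origin under its middle; leave it alone.
- stamp: wooden rubber stamp, 62 mm wide, 88 mm high; origin under its middle; leave it alone.
- mug: white mug, 80 mm across, 95 mm high; origin under its middle; leave it alone.
Mind the look-alikes: they are no part of the job. Of the things that look like the padlock, the smaller one is meant.

How it is judged:
By the outcome, as a careful person would: the job done as asked, in the order asked, and still so for the second after the job is handed in, with the robot touching nothing.
It also fails if it takes over 61 s, if anything falls off the work surface, if the arm or the gripper's body presses on something with over 40 N, if the wrist force passes 120 N, or if a joint passes its speed limit or range.

### The arm

A 6-joint arm with a two-finger parallel gripper is mounted at the origin on the work surface. World frame = base frame: x ahead of the robot, y to its left, z up, the work surface at z = 0. Lengths are in m, angles in degrees, forces in N, time in s.
With the tool pointing down it reaches from about 0.35 to 0.875 m from the base axis. Payload 4.2 kg.
Tool frame: the origin (TCP) lies at the very end of the fingers, on their centre line; the grasp point (between the pads) lies behind it (r.grip_point_offset is the z of the grasp point in the tool frame, in m); z points along the fingers, y is the direction in which the jaws open and shut (so a half turn about z gives the same grasp; the last joint's range is limited). The gripper opens to 87 mm and grips with 3 to 60 N. Pads are 19 mm wide; open, the fingers measure 117 mm over their backs; the gripper's body (75 mm by 190 mm) begins 51 mm behind the grasp point.
Start: joints at [-58.694, 22.042, 0.453, 0, -68.411, -14.817], TCP at [0.177, -0.599, 0.223] pointing down, gripper open.
Joint ranges: [-179.83, 179.83], [-69.29, 118.12], [-61.27, 80.66], [-181.25, 117.63], [-171.15, -9.14], [-177.46, 177.46]. Speed limits (degrees/s): [159.86, 159.86, 180, 180, 180, 180].

### API

Orientations are given as a 3x3 rotation matrix whose columns are the frame's x, y, z axes.
In Python, from station import r, capture, workorder gives the robot as it stands. The module is installed in compiled form; this text tells all that it offers.
- The arm moves only by the shell command python3 -m crank 'ROWS'. ROWS is JSON, a list of rows, each an object with "delta_rot": the turn, a rotation vector about the tool's x, y, z in rad, a list of three; "linear": the shift along the tool's x, y, z in m, a list of three; "gripper": the opening in per cent of the stroke, from 0 (shut) to 100 (fully open). A call has 1 to 10 rows; each row shifts and turns the commanded pose from where the row before left it, along the tool's axes as they then stand; what a row does not reach is not made up. A row lasts 1/8 s, in which the tool goes at most 62.5 mm and 10.7 degrees, less where a joint would pass 70% of its speed; a pose out of reach is approached as far as the arm can. A call is refused whole if a number of a shift passes 0.0625 or a number of a turn 0.188, either way. A call with a gripper value outside its range is refused whole. The fingers move at their own pace and stop on an object; the grip force is fixed at half the most. Time passes only in rows, so rows that do not move let the fingers close. It gives the time, the measured TCP pose, the force and the opening at its end, in the units of the state.
- r.sense(): the state, without advancing time (a new reading comes with each control period).
- capture(name): name is "side" or "top"; returns a dict with "img" (400x640x3 uint8, blue, green, red), "fx", "fy", "cx", "cy" (pixels), "world_from_camera" (4x4, takes a point from camera to world coordinates). Camera axes: x right, y down, z forward; pixel columns grow to the right and rows downward; lengths in m; the calibration is good to about 2 mm. A picture is of the moment at which its call begins. There is no depth.
- workorder.finish_job(): hands the job in, once; it reports no verdict.
The state is a dict: "time_s": time; "joints": joint angles; "joint_velocities": joint speeds; "effort": joint torques, N m; "tcp_pos": TCP position; "ee_rot": TCP orientation; "wrist_force": force on the tool from outside, world axes, zero at the start; "moment": the same for the moment, N m; "gripper_width": opening from 0.0 (shut) to 1.0 (fully open).
Only numpy, scipy, OpenCV 4.12 (cv2) and the standard library are available. Lean on these libraries where they do the work, as an engineer would, in place of code of your own. Each camera call takes 0.05 s, during which the arm holds its last target.

## Working session

There is one attempt and no reset: what is moved stays moved. The work goes in short steps, Python scripts to look and compute and a shell command to move; the robot and the scene stay as the last step left them, time stands still between calls to the robot, and variables do not carry over. Pictures are saved under pics/ and viewed, and the job is handed in when it is done.

```bash
mkdir -p pics; ls; python3 - <<'E'
from station import r,capture
import cv2,numpy as np
np.set_printoptions(precision=4,suppress=True)
for n in("side","top"):
    c=capture(n);cv2.imwrite(f"pics/{n}0.png",c["img"]);print(n,c["fx"],c["fy"],c["cx"],c["cy"]);print(np.array(c["world_from_camera"]))
print(r.sense(),r.grip_point_offset)
E
```

```text
pics
side 385.450771585231 385.450771585231 320.46017215031753 196.8741955714252
[[-0.6826 -0.5142  0.5193 -0.2926]
 [-0.7306  0.4629 -0.502   0.7013]
 [ 0.0177 -0.7221 -0.6916  1.1647]
 [ 0.      0.      0.      1.    ]]
top 361.9622425793514 361.9622425793514 319.65415983040856 193.2707201819856
[[ 0.0145 -0.9984  0.0552  0.3944]
 [-0.9998 -0.0151 -0.0099 -0.0247]
 [ 0.0108 -0.055  -0.9984  1.2661]
 [ 0.      0.      0.      1.    ]]
{'time_s': 0.1, 'joints': array([-58.6943,  22.0855,   0.3881,  -0.024 , -68.4117, -14.8148]), 'joint_velocities': array([ 0.0447, -0.1319,  0.2007,  0.0748,  0.0025, -0.0001]), 'effort': array([  0.0005, -39.1689,  18.7935,   4.2318,   0.0135,  -0.0001]), 'tcp_pos': array([ 0.1773, -0.5988,  0.2216]), 'ee_rot': array([[-0.9589, -0.2837, -0.0007],
       [-0.2837,  0.9589,  0.0018],
       [ 0.0001,  0.0019, -1.    ]]), 'wrist_force': array([-0.0328, -0.5849, -0.0934]), 'moment': array([ 0.0126, -0.0195, -0.0294]), 'gripper_width': 0.9990101879820744} -0.0187
```

View pics/side0.png

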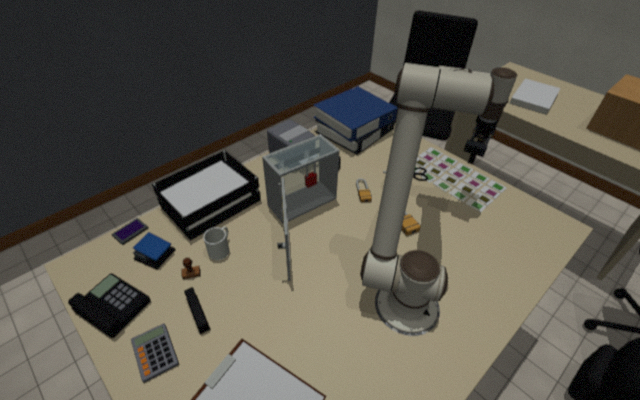

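View pics/top0.png

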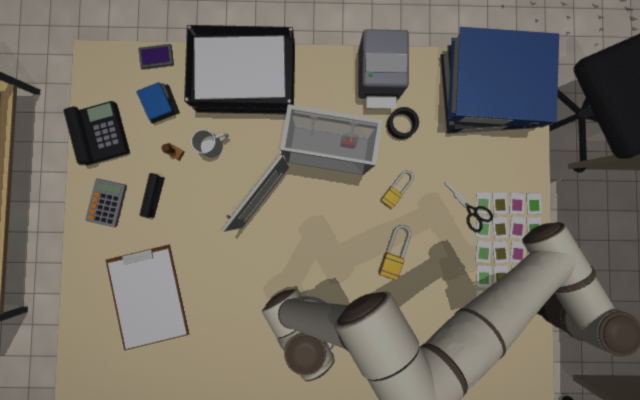

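The top view shows two brass padlocks, the smaller near (397,190) and the larger near (397,252). The red padlock is on the right hook near (348,142), so the left hook near (313,127) is empty. The door's free edge is near (228,228). I'll zoom in.

```bash
python3 - <<'E'
import cv2
t=cv2.imread("pics/top0.png");s=cv2.imread("pics/side0.png")
cv2.imwrite("pics/t_z.png",cv2.resize(t[90:240,215:425],None,fx=3.8,fy=3.8,interpolation=cv2.INTER_CUBIC))
cv2.imwrite("pics/s_z.png",cv2.resize(s[120:300,240:430],None,fx=3.3,fy=3.3,interpolation=cv2.INTER_CUBIC))
E
```

```text
(no output)
```

View pics/t_z.png

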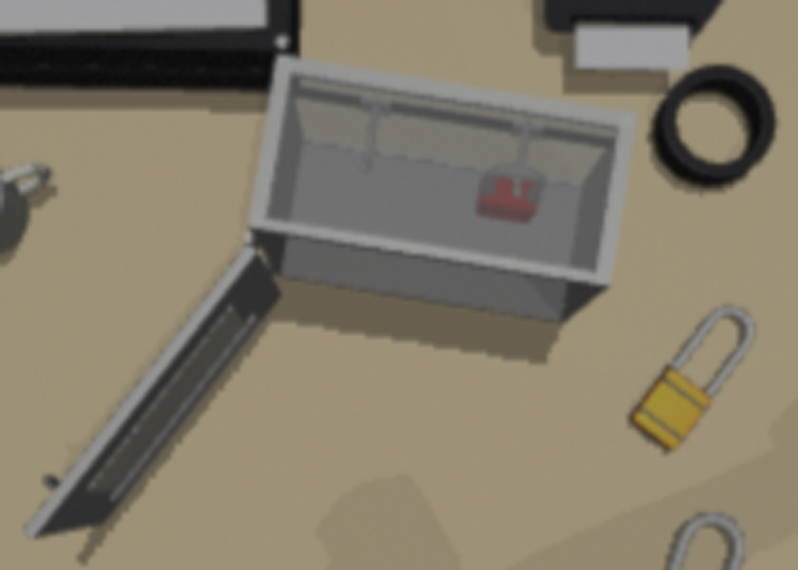

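View pics/s_z.png

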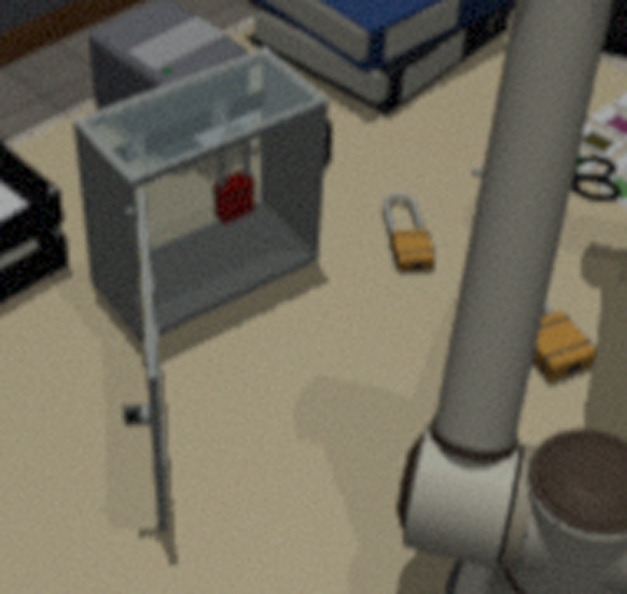

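```bash
cat > h.py <<'E'
import cv2,numpy as np
np.set_printoptions(precision=4,suppress=True)
from station import r,capture
def ray(c,u,v):
    T=np.array(c["world_from_camera"]);d=T[:3,:3]@np.array([(u-c["cx"])/c["fx"],(v-c["cy"])/c["fy"],1]);return T[:3,3],d
def onz(c,u,v,z):
    o,d=ray(c,u,v);return o+d*(z-o[2])/d[2]
def proj(c,p):
    T=np.linalg.inv(np.array(c["world_from_camera"]));q=T[:3,:3]@np.array(p)+T[:3,3];return np.array([c["fx"]*q[0]/q[2]+c["cx"],c["fy"]*q[1]/q[2]+c["cy"]])
def tri(c1,p1,c2,p2):
    o1,d1=ray(c1,*p1);o2,d2=ray(c2,*p2)
    s=np.linalg.lstsq(np.c_[d1,-d2],o2-o1,rcond=None)[0];a=o1+d1*s[0];b=o2+d2*s[1];return (a+b)/2,np.linalg.norm(a-b)
E
python3 - <<'E'
from h import *
c=capture("top");im=c["img"]
z=lambda u,v:(215+(u+.5)/3.8-.5,90+(v+.5)/3.8-.5)
P=[onz(c,*z(*q),.262) for q in[(278,56),(637,116),(608,286),(248,230)]]
print("roof corners BL BR FR FL");print(np.array(P)[:,:2])
for i in range(4):print(np.linalg.norm(P[i]-P[(i+1)%4]))
yv=(P[0]-P[1])+(P[3]-P[2]);print("cab y dir deg",np.degrees(np.arctan2(yv[1],yv[0]))-90,"centre",np.mean(P,0))
xv=(P[0]-P[3])+(P[1]-P[2]);print("x dir",np.degrees(np.arctan2(xv[1],xv[0])))
# padlock
hsv=cv2.cvtColor(im,cv2.COLOR_BGR2HSV)
m=cv2.inRange(hsv,(18,130,70),(32,255,255));m[:, :370]=0;m[:,430:]=0
n,l,st,ce=cv2.connectedComponentsWithStats(m)
for i in range(1,n):
    if st[i,4]>40:
        print(st[i],ce[i]);pts=cv2.findContours((l==i).astype(np.uint8),0,2)[0][0]
        R=cv2.minAreaRect(pts);B=np.array([onz(c,*b,.024)[:2] for b in cv2.boxPoints(R)])
        print(R,B,np.linalg.norm(B-np.roll(B,1,0),axis=1),B.mean(0))
# bow outer end zoom(737,308)...
for q in[(733,305),(740,307)]:print("bow outer",onz(c,*z(*q),.013))
for q in[(672,407)]:print("body c top",onz(c,*z(*q),.026))
print("door corner outer", onz(c,*z(27,530),.258), "hinge",onz(c,*z(247,245),.258))
print("empty hook", onz(c,*z(367,168),.21),onz(c,*z(375,105),.21))
c2=capture("side")
m2=cv2.inRange(cv2.cvtColor(c2["img"],cv2.COLOR_BGR2HSV),(8,120,60),(32,255,255))
n,l,st,ce=cv2.connectedComponentsWithStats(m2)
for i in range(1,n):
    if st[i,4]>40:print(st[i],ce[i],onz(c2,*ce[i],.016))
E
```

```text
roof corners BL BR FR FL
[[ 0.699   0.0586]
 [ 0.6586 -0.2079]
 [ 0.5316 -0.1872]
 [ 0.5688  0.0781]]
0.2695791896877616
0.12870181090340135
0.26790651212877364
0.13168460811926505
cab y dir deg -8.296626329048976 centre [ 0.6145 -0.0646  0.262 ]
x dir -8.892462207708427
[381 187  21  21 209] [390.9378 197.3589]
((390.9800109863281, 197.36001586914062), (14.0, 17.0), 36.86989974975586) [[ 0.4431 -0.2459]
 [ 0.4906 -0.2809]
 [ 0.4622 -0.3197]
 [ 0.4148 -0.2846]] [0.048  0.0589 0.0481 0.0589] [ 0.4527 -0.2828]
[380 253  24  27 385] [391.1558 266.1013]
((391.3000183105469, 266.1000061035156), (19.60611915588379, 22.76839828491211), 18.43494987487793) [[ 0.1918 -0.2409]
 [ 0.265  -0.2651]
 [ 0.2449 -0.3287]
 [ 0.1717 -0.3043]] [0.0666 0.0772 0.0668 0.0771] [ 0.2183 -0.2847]
bow outer [ 0.5499 -0.3426  0.013 ]
bow outer [ 0.5482 -0.349   0.013 ]
body c top [ 0.4547 -0.2841  0.026 ]
door corner outer [0.3467 0.2347 0.258 ] hinge [0.5583 0.079  0.258 ]
empty hook [ 0.6278 -0.0078  0.21  ] [ 0.6774 -0.0132  0.21  ]
[ 588   75   52   66 1162] [617.5232 102.3683] [-0.019  -2.0013  0.016 ]
[619 114  21  32 182] [630.8901 131.6374] [-0.1755 -1.7171  0.016 ]
[359 190  12  12 123] [364.5528 195.2033] [ 0.4495 -0.2819  0.016 ]
[402 215  18  20 229] [409.869  224.2882] [ 0.2118 -0.2914  0.016 ]
[182 266  18  11 100] [190.48 271.26] [0.5999 0.473  0.016 ]
```

```bash
python3 - <<'E'
import cv2
t=cv2.imread("pics/top0.png");s=cv2.imread("pics/side0.png")
a=cv2.resize(t[200:380,480:640],None,fx=3,fy=3,interpolation=cv2.INTER_CUBIC)
b=cv2.resize(s[50:180,430:530],None,fx=4,fy=4,interpolation=cv2.INTER_CUBIC)
import numpy as np
H=max(a.shape[0],b.shape[0]);o=np.zeros((H,a.shape[1]+b.shape[1],3),np.uint8);o[:a.shape[0],:a.shape[1]]=a;o[:b.shape[0],a.shape[1]:]=b
o=cv2.resize(o,(800,int(H*800/o.shape[1])));o=cv2.convertScaleAbs(o,alpha=2,beta=20)
cv2.imwrite("pics/grip.png",o)
E
```

```text
(no output)
```

View pics/grip.png

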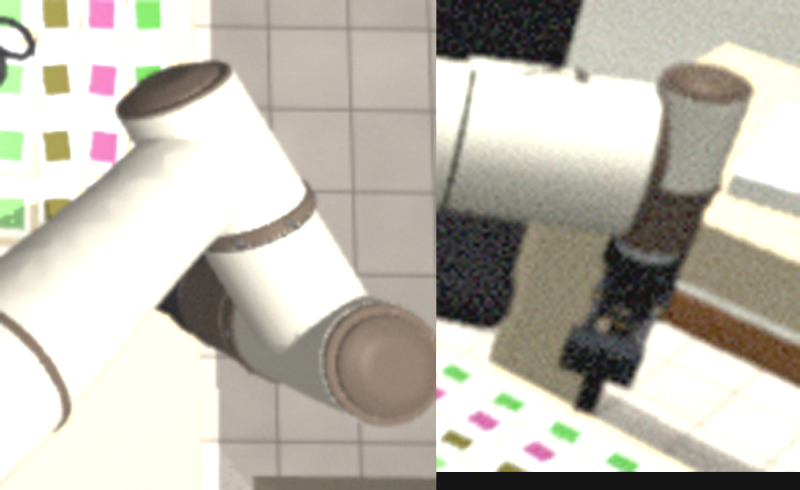

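```bash
python3 - <<'E'
from h import *
c=capture("side");im=c["img"].copy();s=r.sense();R=s["ee_rot"];p=s["tcp_pos"]
S=6;o=cv2.resize(im[50:180,430:530],None,fx=S,fy=S,interpolation=cv2.INTER_CUBIC)
o=cv2.convertScaleAbs(o,alpha=2,beta=20)
for zz in(-.07,-.26):
  for x in(-.0375,.0375):
    for y,col in((-.0375,(0,255,0)),(.0375,(0,255,0)),(-.095,(0,0,255)),(.095,(0,0,255))):
        q=proj(c,p+R@np.array([x,y,zz]));q=((q-[430,50]+.5)*S).astype(int);cv2.circle(o,tuple(int(v) for v in q),4,col,-1)
cv2.imwrite("pics/grip2.png",o[200:])
E
```

```text
(no output)
```

View pics/grip2.png

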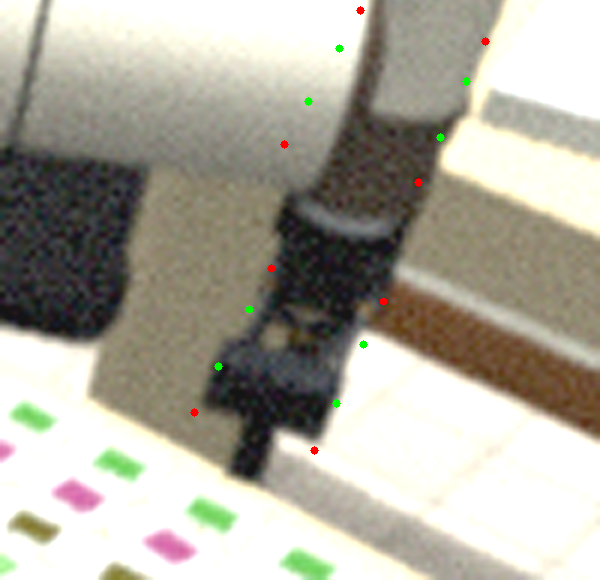

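Padlock, cabinet and empty seat are measured and agree with the given sizes: roof 268-270 x 129-132 mm, body 48 x 59 mm, hook tip within 2 mm of where it should be. Next I'll write a planner helper.

```bash
cat >> h.py <<'E'
from scipy.spatial.transform import Rotation as Ro
A=np.radians(-8.5);CX=np.array([np.cos(A),np.sin(A),0]);CY=np.array([-np.sin(A),np.cos(A),0]);Z=np.array([0,0,1.])
CAB=np.array([.6145,-.0646,0]);SEAT=CAB+.024*CX+.06*CY+.192*Z
def tool(az,pitch):
    "tool z pitched down by pitch towards azimuth az (deg), y horizontal to the left"
    a,p=np.radians([az,pitch]);f=np.array([np.cos(a),np.sin(a),0]);y=np.array([-np.sin(a),np.cos(a),0])
    z=np.cos(p)*f-np.sin(p)*Z;return np.c_[np.cross(y,z),y,z]
def plan(pos,R,s=None):
    s=s or r.sense();R0=s["ee_rot"];rv=Ro.from_matrix(R0.T@R).as_rotvec();d=np.array(pos)-s["tcp_pos"]
    print("t",s["time_s"],"J",s["joints"],"w",s["gripper_width"],"F",s["wrist_force"])
    print("pos",s["tcp_pos"],"rv",rv,"rows",np.degrees(np.linalg.norm(rv))/10.7)
    print("d world",d,"in tool now",R0.T@d,"in final tool",R.T@d,"rows",np.linalg.norm(d)/.0625)
E
python3 - <<'E'
from h import *
print(SEAT,tool(-34,75))
plan([.450,-.281,.22],tool(-34,75))
E
```

```text
[ 0.6471 -0.0088  0.192 ] [[-0.8008  0.5592  0.2146]
 [ 0.5401  0.829  -0.1447]
 [-0.2588  0.     -0.9659]]
t 0.25 J [-58.6934  22.0663   0.4218  -0.0094 -68.41   -14.8173] w 0.9974212287818944 F [ 0.6114 -0.7445 -0.1951]
pos [ 0.1773 -0.5991  0.2221] rv [ 0.1162 -0.2451  0.8759] rows 4.909820583039938
d world [ 0.2727  0.3181 -0.0021] in tool now [-0.3517  0.2276  0.0022] in final tool [-0.046   0.4161  0.0145] rows 6.7028500556729895
```

```bash
python3 -m crank '[{"delta_rot":[0,0,0],"linear":[-0.044,0.0285,0],"gripper":100},{"delta_rot":[0,0,0],"linear":[-0.044,0.0285,0],"gripper":100},{"delta_rot":[0,0,0],"linear":[-0.044,0.0285,0],"gripper":100},{"delta_rot":[0,0,0],"linear":[-0.044,0.0285,0],"gripper":100},{"delta_rot":[0,0,0],"linear":[-0.044,0.0285,0],"gripper":100},{"delta_rot":[0,0,0],"linear":[-0.044,0.0285,0],"gripper":100},{"delta_rot":[0,0,0],"linear":[-0.044,0.0285,0],"gripper":100},{"delta_rot":[0,0,0],"linear":[-0.044,0.0285,0],"gripper":100},{"delta_rot":[0,0,0],"linear":[0,0,0],"gripper":100}]'
python3 - <<'E'
from h import *
plan([.450,-.281,.15],tool(-34,75))
E
```

```text
time_s: 1.38
tcp_pos: [0.4522, -0.2784, 0.2225]
ee_rot: [[-0.957, -0.289, 0.0], [-0.289, 0.957, 0.0], [-0.0, 0.0, -1.0]]
wrist_force: [-0.3, -0.6, 0.1]
gripper_width: 1.001
t 1.375 J [-14.1141  12.8825 -12.7259  -0.0135 -64.3714 -59.1108] w 1.0011877936716318 F [-0.2973 -0.5503  0.1322]
pos [ 0.4522 -0.2784  0.2225] rv [ 0.1162 -0.244   0.8809] rows 4.933769803743241
d world [-0.0022 -0.0026 -0.0725] in tool now [ 0.0029 -0.0019  0.0725] in final tool [ 0.0191 -0.0034  0.0699] rows 1.1608769866441122
```

```bash
python3 -m crank '[{"delta_rot":[0.0194,-0.0407,0.1468],"linear":[0,0,0],"gripper":100},{"delta_rot":[0.0194,-0.0407,0.1468],"linear":[0,0,0],"gripper":100},{"delta_rot":[0.0194,-0.0407,0.1468],"linear":[0,0,0],"gripper":100},{"delta_rot":[0.0194,-0.0407,0.1468],"linear":[0,0,0],"gripper":100},{"delta_rot":[0.0194,-0.0407,0.1468],"linear":[0,0,0],"gripper":100},{"delta_rot":[0.0194,-0.0407,0.1468],"linear":[0,0,0],"gripper":100},{"delta_rot":[0,0,0],"linear":[0,0,0],"gripper":100}]'
python3 - <<'E'
from h import *
plan([.450,-.281,.10],tool(-34,75))
c=capture("top");cv2.imwrite("pics/t1.png",cv2.resize(c["img"][130:300,300:500],None,fx=4,fy=3.5))
E
```

```text
time_s: 2.25
tcp_pos: [0.4488, -0.2808, 0.2222]
ee_rot: [[-0.8, 0.562, 0.212], [0.543, 0.827, -0.146], [-0.257, -0.001, -0.966]]
wrist_force: [-0.3, 0.5, -0.3]
gripper_width: 0.998
t 2.25 J [ -11.0585    5.3181  -26.8394    8.4179  -44.4139 -118.4417] w 0.9982763765201199 F [-0.3062  0.4838 -0.3405]
pos [ 0.4488 -0.2808  0.2222] rv [-0.0023 -0.0014 -0.0028] rows 0.0204578068259555
d world [ 0.0012 -0.0002 -0.1222] in tool now [0.0304 0.0007 0.1184] in final tool [0.0305 0.0005 0.1184] rows 1.9559880868377826
```

View pics/t1.png

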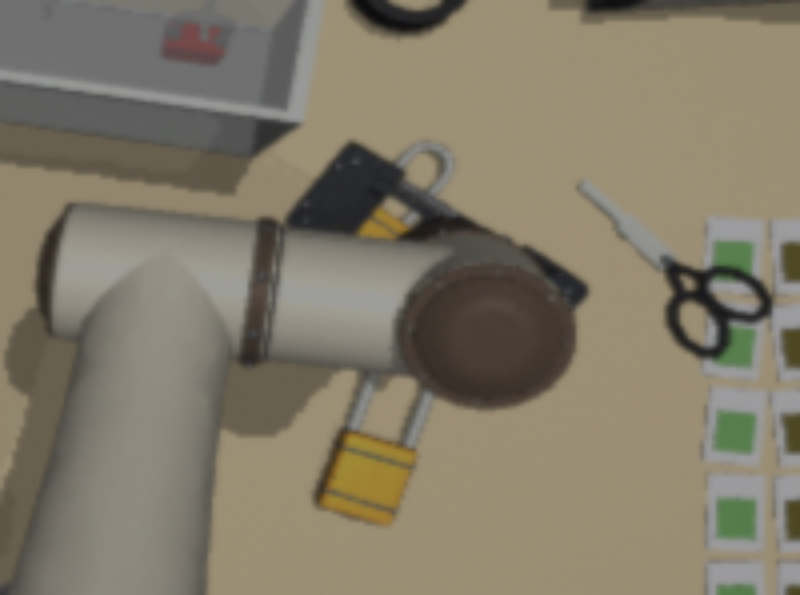

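```bash
cat > k.py <<'E'
import numpy as np
from scipy.optimize import least_squares
from scipy.spatial.transform import Rotation as Ro
def fk(q,P):
    L1,L2,T,h,e=P;q=np.radians(q)
    R1=Ro.from_euler('z',q[0]);R2=R1*Ro.from_euler('y',q[1]);R3=R1*Ro.from_euler('y',q[1]-q[2]);R4=R3*Ro.from_euler('x',q[3])
    R5=R4*Ro.from_euler('y',-q[4]);zt=R5.apply([1,0,0])
    return np.array([0,0,h])+R2.apply([0,0,L1])+R3.apply([L2,0,0])+R4.apply([0,-e,0])+T*zt,zt
S=[([-58.6934,22.0663,.4218,0,-68.41],[.1773,-.5991,.2221],[0,0,-1]),([-14.1141,12.8825,-12.7259,0,-64.3714],[.4522,-.2784,.2225],[0,0,-1]),
([-11.0585,5.3181,-26.8394,8.4179,-44.4139],[.4488,-.2808,.2222],[.212,-.146,-.966])]
def res(P,sg=1):
    o=[]
    for q,p,z in S:
        q=list(q);q[3]*=sg;a,b=fk(q,P);o+=list(a-p)+list(.3*(b-z))
    return np.array(o)
sol=[(sg,least_squares(res,[.56,.42,.4,.25,.16],args=(sg,))) for sg in(1,-1)]
SG,b=min(sol,key=lambda s:s[1].cost);P=b.x
def ik(pos,zt,q0):
    def f(q):
        q=list(q);q[3]*=SG;a,b=fk(q,P);return np.r_[(a-pos)*10,(b-zt)*3]
    s=least_squares(f,q0,x_scale=10);return s.x,np.abs(s.fun).max()
if __name__=="__main__":
    print([(s,x.cost,x.x) for s,x in sol]);print(res(P,SG).round(4))
    from h import *
    for th in(50,60,70):
      for ps in(40,45,50,60):
       for az in(-8.5,-20):
        R=tool(az,ps);z=R[:,2];a=np.radians(az);t=np.radians(th)
        p=np.sin(t)*np.array([np.cos(a),np.sin(a),0])+np.cos(t)*Z
        tcp=SEAT+[0,0,.035]-.1155*p+.007*z
        q,e=ik(tcp,z,[0,20,-20,0,-40]);print(th,ps,az,tcp,q.round(1),round(e,4))
E
python3 k.py
```

```text
[(1, np.float64(0.004066984547207404), array([0.54665614, 0.43316848, 0.32042766, 0.21108667, 0.17950473])), (-1, np.float64(5.623097058053333e-08), array([0.56477906, 0.42185108, 0.30649406, 0.16076089, 0.15978695]))]
[ 0.      0.     -0.     -0.0001  0.0002  0.     -0.     -0.0001 -0.
  0.0001 -0.      0.      0.      0.      0.      0.0001  0.     -0.0001]
50 40 -8.5 [0.5649 0.0035 0.1483] [  -8.8    8.8  -31.4 -123.7   -0.3] 0.0
50 40 -20 [0.569  0.0196 0.1483] [ -8.6  11.9 -55.1 161.1 -27.7] 0.0
50 45 -8.5 [0.5645 0.0035 0.1478] [ -13.7    9.5  -36.3 -146.8   -2.8] 0.1247
50 45 -20 [0.5686 0.0198 0.1478] [ -8.3  10.7 -53.5 155.6 -20.3] 0.0
50 50 -8.5 [0.564  0.0036 0.1474] [-15.2   9.4 -40.9 188.3  -0.8] 0.2186
50 50 -20 [0.5682 0.0199 0.1474] [ -6.6  10.  -53.2 144.8 -15. ] 0.0
50 60 -8.5 [0.5631 0.0038 0.1467] [-12.5   8.8 -49.9 137.4   2.3] 0.0223
50 60 -20 [0.5673 0.0203 0.1467] [  9.9   9.9 -53.4  89.5 -14.4] 0.0
60 40 -8.5 [0.5535 0.0052 0.1648] [ -11.4    6.3  -34.4 -132.    -2.2] 0.0353
60 40 -20 [0.5582 0.0236 0.1648] [ -7.7   8.9 -56.  158.1 -25.9] 0.0
60 45 -8.5 [0.55
[... 276 characters left out ...]
.5 [0.5516 0.0055 0.1632] [ -1.1   6.  -55.1 103.   -3.8] 0.0
60 60 -20 [0.5564 0.0242 0.1632] [ 15.6   7.7 -53.   76.6 -17.4] 0.0
70 40 -8.5 [0.5451 0.0064 0.183 ] [ -11.7    3.9  -35.7 -135.8   -1.4] 0.0838
70 40 -20 [0.5502 0.0265 0.183 ] [ -6.5   6.  -56.6 154.  -24. ] 0.0
70 45 -8.5 [0.5447 0.0065 0.1825] [-14.6   4.1 -40.4 200.   -0.9] 0.2166
70 45 -20 [0.5498 0.0266 0.1825] [ -4.8   5.1 -56.  144.1 -18.4] 0.0
70 50 -8.5 [0.5442 0.0066 0.1821] [-15.    3.3 -47.5 164.2   0.6] 0.1913
70 50 -20 [0.5493 0.0268 0.1821] [  0.2   4.8 -56.4 125.5 -15.8] 0.0
70 60 -8.5 [0.5432 0.0067 0.1814] [ 12.3   3.8 -54.1  70.  -10.9] 0.0
70 60 -20 [0.5484 0.0271 0.1814] [ 20.5   5.7 -51.5  65.2 -20.9] 0.0
```

```bash
cat > k2.py <<'E'
from k import *
from h import *
# full FK with j6: calibrate tool x angle
LO=np.array([-179,-69,-61,-181,-171]);HI=np.array([179,118,80.6,117.6,-9.2])
rng=np.random.default_rng(0)
def frame5(q):
    q=list(q);q[3]*=SG;q=np.radians(q)
    return (Ro.from_euler('z',q[0])*Ro.from_euler('y',q[1]-q[2])*Ro.from_euler('x',q[3])*Ro.from_euler('y',-q[4])).as_matrix()
def j6of(q,R):
    F=frame5(q);v=F.T@R[:,1];return np.degrees(np.arctan2(v[2],v[1]))
def iks(pos,R,n=25,seed=None):
    out=[]
    for i in range(n):
        q0=seed if seed is not None and i==0 else LO*.0+rng.uniform([-60,-20,-60,-181,-120],[60,60,30,117,-10])
        def f(q):
            q=list(q);q[3]*=SG;a,b=fk(q,P);return np.r_[(a-pos)*10,(b-R[:,2])*3]
        s=least_squares(f,np.clip(q0,LO+.1,HI-.1),bounds=(LO,HI),x_scale=10)
        if np.abs(s.fun).max()<1e-3 and not any(np.abs(s.x-o).max()<1 for o in out): out.append(s.x)
    return out
def hang(th,ps,az,lift=.035,off=.006,tipd=.007,lat=0):
    R=tool(az,ps);a,t=np.radians([az,th]);p=np.sin(t)*np.array([np.cos(a),np.sin(a),0])+np.cos(t)*Z
    return SEAT+lift*Z+lat*CY-(.1095+off)*p+tipd*R[:,2],R
if __name__=="__main__":
    for q,R in(([-58.6934,22.0663,.4218,0,-68.41],tool(0,90)),):pass
    print("j6 offset",j6of([-58.6934,22.0663,.4218,0,-68.41],np.array([[-.9589,-.2837,0],[-.2837,.9589,0],[0,0,-1]])),-14.817, j6of([-11.0585,5.3181,-26.8394,8.4179,-44.4139],tool(-34,75)),-118.44)
    for th,ps in((75,60),(75,30),(60,15),(45,0),(30,-15)):
      for az in(-8.5,5,-22):
        pos,R=hang(th,ps,az)
        for q in iks(pos,R):
            print(th,ps,az,q.round(1),round(j6of(q,R),1))
E
python3 k2.py
```

```text
j6 offset -75.17476333060193 -14.817 28.28360046040855 -118.44
75 60 -8.5 [ 16.    2.8 -52.6  60.6 -13.8] 81.4
75 60 5 [ 17.    2.8 -45.6  26.4 -13.5] 36.2
75 60 -22 [ 23.7   5.3 -49.8  59.6 -24.5] 98.7
75 30 -8.5 [ -20.7    4.4  -47.6 -152.9  -23.7] -161.1
75 30 5 [ -16.9    3.5  -33.6 -105.   -19.5] -117.2
60 15 5 [ -35.    22.4  -49.8 -135.3  -61.8] -167.2
45 0 5 [ -35.5   47.2  -52.2 -139.2  -97.2] 173.8
30 -15 -8.5 [ -21.8   65.6  -53.6 -162.3 -133.1] 171.2
30 -15 5 [ -31.    62.4  -44.6 -139.8 -118.4] 168.7
```

```bash
cat > k3.py <<'E'
from k2 import *
def step(pos,R,q):
    def f(x):
        x=list(x);x[3]*=SG;a,b=fk(x,P);return np.r_[(a-pos)*10,(b-R[:,2])*3]
    s=least_squares(f,np.clip(q,LO+.05,HI-.05),bounds=(LO,HI),x_scale=10);return s.x,np.abs(s.fun).max()
def doorclear(pos,R,q,dl=2.06):
    H=np.array([.5583,.079,0]) ;dd=-np.sin(dl)*CX-np.cos(dl)*CY;nn=np.cos(dl)*CX-np.sin(dl)*CY
    pts=[]
    for x in(-.0375,0,.0375):
      for y in np.linspace(-.095,.095,9):
        for z in(-.07,-.11):pts.append((pos+R@[x,y,z],0))
    qq=list(q);qq[3]*=SG;qq=np.radians(qq)
    R3=Ro.from_euler('z',qq[0])*Ro.from_euler('y',qq[1]-qq[2]);R4=R3*Ro.from_euler('x',qq[3])
    w=pos-P[2]*R[:,2];E=w-R4.apply([0,-P[4],0]);el=E-R3.apply([P[1],0,0])
    for t in np.linspace(0,1,8):
        pts.append((pos-R[:,2]*(.11+t*.24),.045));pts.append((w+t*(E-w),.05));pts.append((E+t*(el-E),.06))
    m=9;mz=9;mc=9
    for p,rad in pts:
        v=p-H;u=v@dd;n=v@nn-.01
        dx=max(-u,u-.268,0);dn=max(n,-n-.036,0);dz=max(p[2]-.258,0);m=min(m,np.sqrt(dx*dx+dn*dn+dz*dz)-rad)
        mz=min(mz,p[2]-rad)
        cx=(p-CAB)@CX+.065;cy=(p-CAB)@CY
        dd2=np.sqrt(max(-cx,0)**2+max(abs(cy)-.135,0)**2+max(p[2]-.262,0)**2)-rad;mc=min(mc,dd2)
    return m,mz,mc
def path(keys,q,n=12,dl=2.06,verbose=1):
    (p0,R0)=keys[0]
    for k,(p1,R1) in enumerate(keys[1:]):
        dv=Ro.from_matrix(R0.T@R1).as_rotvec();j5=-99;md=[];lastj6=None
        for t in np.linspace(0,1,n)[1:]:
            p=p0+t*(p1-p0);R=R0@Ro.from_rotvec(dv*t).as_matrix();qn,e=step(p,R,q)
            if np.abs(qn-q).max()>25 or e>1e-3:print("  jump/err",k,t.round(2),qn.round(1),e)
            q=qn;j5=max(j5,q[4]);md.append(doorclear(p,R,q,dl))
        md=np.min(md,0);print(k,"q",q.round(1),"j6",round((-j6of(q,R1)-90+180)%360-180,1),"maxj5",j5.round(1),"door/floor/cab",md.round(3),"rot",np.degrees(np.linalg.norm(dv)).round(),"d",np.linalg.norm(p1-p0).round(3),"pos",p1.round(3))
        p0,R0=p1,R1
    return q
if __name__=="__main__":
  qs=[-11.0585,5.3181,-26.8394,8.4179,-44.4139]
  for az in(-8.5,3,12):
    print("az",az)
    a=np.array([.4488,-.2808,.2222]);B=np.array([.40,-.17,.32])
    pre=lambda th,ps,back,lift:(lambda h:(h[0]-back*CX,h[1]))(hang(th,ps,az,lift=lift))
    path([(a,tool(-34,75)),(np.array([.450,-.281,.06]),tool(-34,60)),(np.array([.450,-.281,.007]),tool(-34,60)),(np.array([.45,-.281,.25]),tool(-34,70)),
     (B,tool(az,85)),(B,tool(az+15,60)),pre(60,30,.1,.04),pre(60,30,0,.04),pre(60,30,0,0),pre(45,15,0,0)],np.array(qs))
E
python3 k3.py
```

```text
az -8.5
  jump/err 0 0.64 [-16.3   9.2 -52.3  47.8  -9.2] 0.04795108705989898
  jump/err 0 0.73 [-15.8  10.4 -51.4  44.2  -9.2] 0.12381763228234172
  jump/err 0 0.82 [-15.1  11.8 -49.8  37.1  -9.2] 0.2094680713419243
  jump/err 0 0.91 [-14.5  13.5 -46.4  23.1  -9.2] 0.34674088136128717
  jump/err 0 1.0 [-15.8  15.8 -40.8   0.6  -9.2] 0.4998203666472627
0 q [-15.8  15.8 -40.8   0.6  -9.2] j6 -107.3 maxj5 -9.2 door/floor/cab [0.152 0.102 0.027] rot 15.0 d 0.162 pos [ 0.45  -0.281  0.06 ]
  jump/err 1 0.09 [-16.4  16.6 -39.5  -4.4  -9.2] 0.5193172620376476
  jump/err 1 0.18 [-17.2  17.3 -38.3  -9.4  -9.2] 0.5347661915230097
  jump/err 1 0.27 [-18.1  18.  -37.  -14.6  -9.2] 0.5457374073984456
  jump/err 1 0.36 [-19.1  18.7 -35.8 -20.1  -9.2] 0.5514850948798794
  jump/err 1 0.45 [-20.4  19.4 -34.6 -26.1  -9.2] 0.5504954481361828
  jump/err 1 0.55 [-22.1  20.2 -33.3 -33.1  -9.2] 0.5389122951398688
  jump/err 1 0.64 [-25.2  21.  -31.6 -44.7  -9.2] 0.4944655669493704
  jump/err 1 0.73 [ -49.5   23.2  -42.2 -154.6   -9.2] 0.2636049940040311
  jump/err 1 0.82 [ -49.5   23.7  -41.7 -152.7   -9.
[... 14650 characters left out ...]
10288
  jump/err 5 0.55 [ -22.1   -7.6  -57.1 -181.    -9.2] 1.536008283249006
  jump/err 5 0.64 [ -7.4  -9.9 -36.1 -47.4 -24.7] 1.6706080963047043e-12
5 q [-26.5   0.3 -42.3 -99.5 -33.2] j6 33.0 maxj5 -9.2 door/floor/cab [0.094 0.173 0.101] rot 33.0 d 0.223 pos [ 0.456 -0.014  0.171]
6 q [ -21.5    9.1  -31.8 -101.1  -29.2] j6 31.0 maxj5 -29.2 door/floor/cab [0.047 0.173 0.005] rot 0.0 d 0.1 pos [ 0.555 -0.028  0.171]
7 q [ -26.6   15.5  -35.3 -111.1  -35.4] j6 47.1 maxj5 -29.7 door/floor/cab [0.047 0.133 0.005] rot 0.0 d 0.04 pos [ 0.555 -0.028  0.131]
8 q [ -36.5   34.6  -44.3 -128.7  -67.8] j6 81.0 maxj5 -38.3 door/floor/cab [0.044 0.09  0.002] rot 15.0 d 0.029 pos [ 0.574 -0.024  0.109]
```

```bash
cat > a.py <<'E'
from k3 import *
for ps in(90,80,75,70,65,60,50,45,40,35,30):
    R=tool(-34,ps);pos=np.array([.449,-.280,.0])+[0,0,.008]
    for q in iks(pos,R,10):print(ps,q.round(1),"j6",round((-j6of(q,R)-90+180)%360-180,1),np.round(doorclear(pos,R,q)[1:],3))
E
python3 a.py
```

```text
90 [-14.4  27.8 -27.3  -0.  -34.9] j6 -109.6 [0.073 0.013]
80 [-12.6  24.6 -39.7  12.6 -16.9] j6 -123.2 [0.07  0.026]
50 [ -53.5   25.5  -43.4 -143.5  -21.1] j6 70.5 [0.038 0.042]
45 [ -57.1   29.3  -49.9 -151.2  -35.3] j6 82.7 [0.031 0.047]
40 [ -59.5   34.1  -54.4 -154.   -48.7] j6 89.2 [0.024 0.053]
35 [ -61.4   40.3  -57.9 -154.8  -62.3] j6 94.2 [0.017 0.058]
30 [ -63.    47.7  -60.4 -154.4  -76.1] j6 98.9 [0.011 0.064]
```

```bash
cat > b.py <<'E'
from k3 import *
import io,contextlib
qs=np.array([-11.0585,5.3181,-26.8394,8.4179,-44.4139]);a=np.array([.4488,-.2808,.2222])
for B,w in((np.array([.43,-.2,.30]),[(-5,82),(20,60),(20,40),(0,35),(-34,45)]),(np.array([.43,-.2,.30]),[(0,75),(20,55),(0,35),(-34,45)]),(np.array([.45,-.24,.25]),[(0,75),(20,55),(5,35),(-34,45)])):
    print("---",B,w)
    keys=[(a,tool(-34,75))]+[(B,tool(*x)) for x in w]
    g=np.array([.449,-.280,.0]);tz=tool(-34,45)[:,2]
    keys+=[(g+[0,0,.15],tool(-34,45)),(g+[0,0,.008],tool(-34,45))]
    f=io.StringIO()
    path(keys,qs)
E
python3 b.py | cut -c1-220 | head -60
```

```text
--- [ 0.43 -0.2   0.3 ] [(-5, 82), (20, 60), (20, 40), (0, 35), (-34, 45)]
0 q [ -5.3   0.  -16.8  -0.  -65.2] j6 -89.7 maxj5 -46.2 door/floor/cab [0.23  0.288 0.049] rot 30.0 d 0.114 pos [ 0.43 -0.2   0.3 ]
1 q [-18.7  -4.5 -18.  -22.6 -54.4] j6 -41.6 maxj5 -54.2 door/floor/cab [0.233 0.342 0.136] rot 33.0 d 0.0 pos [ 0.43 -0.2   0.3 ]
2 q [-36.6  -4.2 -18.9 -51.1 -55.2] j6 -10.4 maxj5 -52.7 door/floor/cab [0.271 0.316 0.156] rot 20.0 d 0.0 pos [ 0.43 -0.2   0.3 ]
3 q [-23.6 -12.7 -30.2 -45.6 -27.3] j6 -33.7 maxj5 -27.3 door/floor/cab [0.261 0.309 0.169] rot 21.0 d 0.0 pos [ 0.43 -0.2   0.3 ]
  jump/err 4 0.18 [ -6.8 -16.  -43.8  -9.3  -9.2] 0.03794209142922747
  jump/err 4 0.27 [ -6.3 -16.1 -45.3  -2.2  -9.2] 0.1235836579176375
  jump/err 4 0.36 [ -5.3 -16.7 -48.6  12.1  -9.2] 0.16844419877159694
  jump/err 4 0.45 [ -5.5 -17.4 -53.   31.3  -9.2] 0.1476904507614485
  jump/err 4 0.55 [ -7.3 -17.5 -56.1  46.8  -9.2] 0.15711138358401278
  jump/err 4 0.64 [ -9.7 -17.2 -58.1  59.2  -9.2] 0.1397231086856756
  jump/err 4 0.73 [-12.4 -16.8 -59.4  69.8  -9.2] 0.10837770654125967
  jump/err 4
[... 3051 characters left out ...]
64347764944
  jump/err 3 0.91 [-18.1 -15.7 -60.8  87.5  -9.2] 0.029412116354177065
3 q [-14.5 -15.1 -60.6  85.1 -13.7] j6 171.0 maxj5 -9.2 door/floor/cab [0.209 0.31  0.134] rot 35.0 d 0.0 pos [ 0.43 -0.2   0.3 ]
  jump/err 4 0.09 [-21.3 -13.8 -61.   94.8  -9.2] 0.03063884977851916
  jump/err 4 0.18 [-22.  -12.5 -60.9  95.4  -9.2] 0.08605365306507395
  jump/err 4 0.27 [-22.9 -11.1 -60.8  96.3  -9.2] 0.14248014587625824
  jump/err 4 0.36 [-23.8  -9.6 -60.6  97.7  -9.2] 0.20031604362082345
  jump/err 4 0.45 [-25.1  -8.  -60.4 100.1  -9.2] 0.2598772753006569
  jump/err 4 0.55 [-27.1  -6.3 -60.1 104.8  -9.2] 0.32162356690480437
  jump/err 4 0.64 [-31.4  -4.2 -59.4 117.5  -9.2] 0.3839930246991491
```

```bash
cat > d.py <<'E'
from k3 import *
def fk6(q):
    qq=list(q[:5]);qq[3]*=SG;p,z=fk(qq,P);F=frame5(q[:5]);a=np.radians(-(q[5]+90));y=F@np.array([0,np.cos(a),np.sin(a)])
    return p,np.c_[np.cross(y,z),y,z]
if __name__=="__main__":
  q0=np.array([-11.0585,5.3181,-26.8394,8.4179,-44.4139,-118.44])
  print(fk6(q0)[0],"\n",fk6(q0)[1])
  g=np.array([.449,-.280,.12]);R=tool(-34,45)
  q1,e=step(g,R,[-57,20,-50,-151,-35]);q1=np.r_[q1,(-j6of(q1,R)-90+180)%360-180];print(q1,e,fk6(q1)[0])
  n=25
  lastR=None
  for i,t in enumerate(np.linspace(0,1,n+1)):
    q=q0+t*(q1-q0);q[1]-=12*np.sin(np.pi*t); 
    p,R=fk6(q);m=doorclear(p,R,q[:5])
    rot=0 if lastR is None else np.degrees(np.linalg.norm(Ro.from_matrix(lastR.T@R).as_rotvec()));lastR=R
    if i%2==0:print(i,q.round(0),p.round(3),R[:,2].round(2),"clr",np.round(m,3),rot.round(1))
E
python3 d.py
```

```text
[ 0.4488 -0.2808  0.2222] 
 [[-0.7996  0.5619  0.2122]
 [ 0.5426  0.8272 -0.1459]
 [-0.2575 -0.0015 -0.9663]]
[ -45.8923   10.3021  -37.2751 -123.8307   -9.2      42.1675] 0.11538794767946636 [ 0.4494 -0.2773  0.1106]Traceback (most recent call last):
  File "d.py", line 16, in <module>
    if i%2==0:print(i,q.round(0),p.round(3),R[:,2].round(2),"clr",np.round(m,3),rot.round(1))
                                                                                ^^^^^^^^^
AttributeError: 'int' object has no attribute 'round'
```

```bash
cat > e.py <<'E'
from d import *
s=[-57,29,-50,-151,-35]
for nm,pos,ps,az in(("g",[.449,-.28,.008],45,-34),("back6",[.449-.035,-.28+.024,.05],45,-34),("back10",[.449-.058,-.28+.04,.078],45,-34),("h30",[.43,-.267,.10],30,-34),("h20",[.43,-.267,.15],20,-34),("h15",[.43,-.267,.2],15,-34),("c",[.42,-.15,.2],15,-15),("pre",*[None]*3)):
    if pos is None:
        pos,R=hang(75,30,5,lift=.04);pos=pos-.1*CX
    else: R=tool(az,ps)
    pos=np.array(pos);q,e=step(pos,R,s);print(nm,pos.round(3),q.round(1),"j6",round((-j6of(q,R)-90+180)%360-180,1),e.round(4),np.round(doorclear(pos,R,q),3));s=q
E
python3 e.py
```

```text
g [ 0.449 -0.28   0.008] [ -57.1   29.3  -49.9 -151.2  -35.3] j6 82.7 0.0 [0.254 0.031 0.047]
back6 [ 0.414 -0.256  0.05 ] [ -57.3   18.6  -50.1 -141.2  -26.5] j6 71.2 0.0 [0.254 0.073 0.085]
back10 [ 0.391 -0.24   0.078] [ -52.6    9.9  -46.7 -126.9  -16.4] j6 51.4 0.0 [0.253 0.101 0.11 ]
h30 [ 0.43  -0.267  0.1  ] [ -63.3   22.2  -58.  -147.2  -51.6] j6 83.9 0.0 [0.254 0.103 0.084]
h20 [ 0.43  -0.267  0.15 ] [ -66.3   21.9  -61.  -146.   -64. ] j6 85.8 0.0018 [0.254 0.139 0.094]
h15 [ 0.43  -0.267  0.2  ] [ -66.4   13.4  -59.1 -143.5  -60.5] j6 79.3 0.0 [0.254 0.182 0.099]
c [ 0.42 -0.15  0.2 ] [ -63.9    8.3  -58.6 -123.5  -60.8] j6 70.2 0.0 [0.189 0.182 0.162]
pre [ 0.443 -0.003  0.199] [-15.4  -8.2 -42.4 -97.9 -17.8] j6 18.9 0.0 [0.082 0.201 0.132]
```

```bash
sed -i 's/rot=0 if/rot=np.float64(0) if/; s/g=np.array(\[.449,-.280,.12\]);R=tool(-34,45)/g=np.array([.43,-.267,.12]);R=tool(-34,30)/; s/step(g,R,\[-57,20,-50,-151,-35\])/step(g,R,[-63,20,-58,-147,-51])/' d.py; python3 d.py
```

```text
[ 0.4488 -0.2808  0.2222] 
 [[-0.7996  0.5619  0.2122]
 [ 0.5426  0.8272 -0.1459]
 [-0.2575 -0.0015 -0.9663]]
[ -62.033    16.2715  -55.3054 -144.3386  -44.2785   77.7166] 1.2225718770686456e-09 [ 0.43  -0.267  0.12 ]
0 [ -11.    5.  -27.    8.  -44. -118.] [ 0.449 -0.281  0.222] [ 0.21 -0.15 -0.97] clr [0.259 0.28  0.046] 0.0
2 [ -15.    3.  -29.   -4.  -44. -103.] [ 0.399 -0.258  0.192] [ 0.23 -0.02 -0.97] clr [0.275 0.242 0.071] 4.1
4 [-19.   1. -31. -16. -44. -87.] [ 0.363 -0.226  0.169] [ 0.29  0.1  -0.95] clr [0.275 0.206 0.118] 4.1
6 [-23.  -0. -34. -28. -44. -71.] [ 0.34  -0.189  0.152] [ 0.37  0.2  -0.91] clr [0.269 0.174 0.159] 4.1
8 [-27.  -1. -36. -40. -44. -56.] [ 0.33  -0.151  0.142] [ 0.46  0.27 -0.84] clr [0.257 0.149 0.189] 4.1
10 [-31.  -2. -38. -53. -44. -40.] [ 0.333 -0.117  0.137] [ 0.57  0.31 -0.77] clr [0.241 0.13  0.207] 4.1
12 [-36.  -1. -41. -65. -44. -24.] [ 0.346 -0.092  0.138] [ 0.67  0.3  -0.68] clr [0.221 0.12  0.208] 4.0
14 [-40.  -0. -43. -77. -44.  -9.] [ 0.367 -0.078  0.143] [ 0.76  0.26 -0.6 ] clr [0.203 0.116 0.198] 4.0
16 [-44.   1. -45. -89. -44.   7.] [ 0.391 -0.08   0.148] [ 0.83  0.17 -0.52] clr [0.187 0.118 0.183] 4.0
18 [ -48.    4.  -47. -102.  -44.   23.] [ 0.415 -0.097  0.153] [ 0.88  0.05 -0.47] clr [0.177 0.122 0.169] 4.2
20 [ -52.    7.  -50. -114.  -44.   38.] [ 0.434 -0.131  0.153] [ 0.89 -0.1  -0.44] clr [0.178 0.126 0.141] 4.5
22 [ -56.   11.  -52. -126.  -44.   54.] [ 0.444 -0.179  0.146] [ 0.86 -0.26 -0.44] clr [0.195 0.128 0.112] 4.9
24 [ -60.   14.  -54. -138.  -44.   70.] [ 0.439 -0.237  0.131] [ 0.78 -0.41 -0.48] clr [0.23  0.125 0.091] 5.3
```

```bash
cat >> h.py <<'E'
def rows(keys,n,s=None,start=None,grip=None):
    "keys: list of (pos,R); n rows per key; linear in the axes at the row's start"
    s=r.sense();p,R=start if start is not None else (s["tcp_pos"],s["ee_rot"])
    for (p1,R1),k in zip(keys,n):
        rv=Ro.from_matrix(R.T@R1).as_rotvec()/k;d=(np.array(p1)-p)/k
        for i in range(k):
            l=R.T@d;print("rot",[round(float(x),3) for x in rv],"lin",[round(float(x),4) for x in l]);R=R@Ro.from_rotvec(rv).as_matrix();p=p+d
        R=R1
    return p,R
E
cat > e2.py <<'E'
from d import *
q0=np.array([-11.0585,5.3181,-26.8394,8.4179,-44.4139,-118.44])
q1=np.array([ -62.033,16.2715,-55.3054,-144.3386,-44.2785,77.7166])
K=[]
for t in np.linspace(0,1,21)[1:]:
    q=q0+t*(q1-q0);q[1]-=12*np.sin(np.pi*t);K.append(fk6(q))
rows(K,[1]*20)
E
python3 e2.py
```

```text
rot [-0.074, 0.038, -0.032] lin [0.0384, -0.008, 0.0103]
rot [-0.08, 0.02, -0.032] lin [0.0354, -0.0009, 0.0093]
rot [-0.083, 0.003, -0.032] lin [0.032, 0.0052, 0.0088]
rot [-0.082, -0.014, -0.032] lin [0.0277, 0.0103, 0.0086]
rot [-0.078, -0.03, -0.032] lin [0.0227, 0.0142, 0.0085]
rot [-0.071, -0.045, -0.031] lin [0.0172, 0.0168, 0.0087]
rot [-0.061, -0.057, -0.03] lin [0.0116, 0.0179, 0.0088]
rot [-0.049, -0.068, -0.029] lin [0.006, 0.0177, 0.0091]
rot [-0.035, -0.076, -0.027] lin [0.0007, 0.0161, 0.0092]
rot [-0.019, -0.081, -0.025] lin [-0.004, 0.0133, 0.0094]
rot [-0.002, -0.083, -0.023] lin [-0.0081, 0.0094, 0.0095]
rot [0.016, -0.082, -0.021] lin [-0.0112, 0.0046, 0.0095]
rot [0.034, -0.078, -0.019] lin [-0.0133, -0.001, 0.0096]
rot [0.052, -0.071, -0.018] lin [-0.0143, -0.0071, 0.0098]
rot [0.069, -0.06, -0.017] lin [-0.014, -0.0134, 0.01]
rot [0.084, -0.046, -0.017] lin [-0.0125, -0.0198, 0.0103]
rot [0.096, -0.03, -0.017] lin [-0.0098, -0.0258, 0.0108]
rot [0.106, -0.011, -0.019] lin [-0.0059, -0.0311, 0.0114]
rot [0.112, 0.009, -0.021] lin [-0.001, -0.0357, 0.0122]
rot [0.114, 0.029, -0.024] lin [0.0046, -0.0391, 0.0131]
```

```bash
python3 -m crank '[{"delta_rot":[-0.074,0.038,-0.032],"linear":[0.0384,-0.008,0.0103],"gripper":100},{"delta_rot":[-0.08,0.02,-0.032],"linear":[0.0354,-0.001,0.0093],"gripper":100},{"delta_rot":[-0.083,0.003,-0.032],"linear":[0.032,0.0052,0.0088],"gripper":100},{"delta_rot":[-0.082,-0.014,-0.032],"linear":[0.0277,0.0103,0.0086],"gripper":100},{"delta_rot":[-0.078,-0.03,-0.032],"linear":[0.0227,0.0142,0.0085],"gripper":100},{"delta_rot":[-0.071,-0.045,-0.031],"linear":[0.0172,0.0168,0.0087],"gripper":100},{"delta_rot":[-0.061,-0.057,-0.03],"linear":[0.0116,0.0179,0.0088],"gripper":100},{"delta_rot":[-0.049,-0.068,-0.029],"linear":[0.006,0.0177,0.0091],"gripper":100},{"delta_rot":[-0.035,-0.076,-0.027],"linear":[0.0007,0.0161,0.0092],"gripper":100},{"delta_rot":[-0.019,-0.081,-0.025],"linear":[-0.004,0.0133,0.0094],"gripper":100}]'
python3 -c "
from station import r;print(r.sense()['joints'])"
```

```text
time_s: 3.55
tcp_pos: [0.353, -0.0873, 0.1398]
ee_rot: [[-0.713, 0.082, 0.696], [0.383, 0.877, 0.289], [-0.587, 0.473, -0.657]]
wrist_force: [-1.0, 1.1, -0.6]
gripper_width: 0.997
[-36.40706546  -1.21090936 -41.04669569 -68.4412725  -43.99704688
 -20.10458714]
```

```bash
python3 -m crank '[{"delta_rot":[-0.002,-0.083,-0.023],"linear":[-0.0081,0.0094,0.0095],"gripper":100},{"delta_rot":[0.016,-0.082,-0.021],"linear":[-0.0112,0.0046,0.0095],"gripper":100},{"delta_rot":[0.034,-0.078,-0.019],"linear":[-0.0133,-0.001,0.0096],"gripper":100},{"delta_rot":[0.052,-0.071,-0.018],"linear":[-0.0143,-0.0071,0.0098],"gripper":100},{"delta_rot":[0.069,-0.06,-0.017],"linear":[-0.014,-0.0134,0.01],"gripper":100},{"delta_rot":[0.084,-0.046,-0.017],"linear":[-0.0125,-0.0198,0.0103],"gripper":100},{"delta_rot":[0.096,-0.03,-0.017],"linear":[-0.0098,-0.0258,0.0108],"gripper":100},{"delta_rot":[0.106,-0.011,-0.019],"linear":[-0.0059,-0.0311,0.0114],"gripper":100},{"delta_rot":[0.112,0.009,-0.021],"linear":[-0.001,-0.0357,0.0122],"gripper":100},{"delta_rot":[0.114,0.029,-0.024],"linear":[0.0046,-0.0391,0.0131],"gripper":100}]'
cat > e3.py <<'E'
from d import *
print(r.sense()["joints"])
g=np.array([.448,-.2795,.008]);R=tool(-34,45);
c=capture("top");cv2.imwrite("pics/t2.png",cv2.resize(c["img"][130:300,300:500],None,fx=4,fy=3.5))
rows([(g-.045*R[:,2],R),(g,R)],[5,4])
E
python3 e3.py
```

```text
time_s: 4.8
tcp_pos: [0.4307, -0.2702, 0.12]
ee_rot: [[-0.414, 0.565, 0.714], [0.278, 0.825, -0.492], [-0.867, -0.006, -0.499]]
wrist_force: [0.3, 1.0, 0.7]
gripper_width: 0.995
[ -62.0645   16.5713  -55.4616 -145.3233  -44.6431   78.7   ]
rot [-0.003, 0.052, -0.001] lin [0.015, 0.0009, 0.0056]
rot [-0.003, 0.052, -0.001] lin [0.0147, 0.0009, 0.0064]
rot [-0.003, 0.052, -0.001] lin [0.0144, 0.0009, 0.0071]
rot [-0.003, 0.052, -0.001] lin [0.014, 0.0009, 0.0079]
rot [-0.003, 0.052, -0.001] lin [0.0136, 0.0009, 0.0086]
rot [0.0, 0.0, 0.0] lin [-0.0, 0.0, 0.0113]
rot [0.0, 0.0, 0.0] lin [-0.0, 0.0, 0.0113]
rot [0.0, 0.0, 0.0] lin [-0.0, 0.0, 0.0113]
rot [0.0, 0.0, 0.0] lin [-0.0, 0.0, 0.0113]
```

View pics/t2.png

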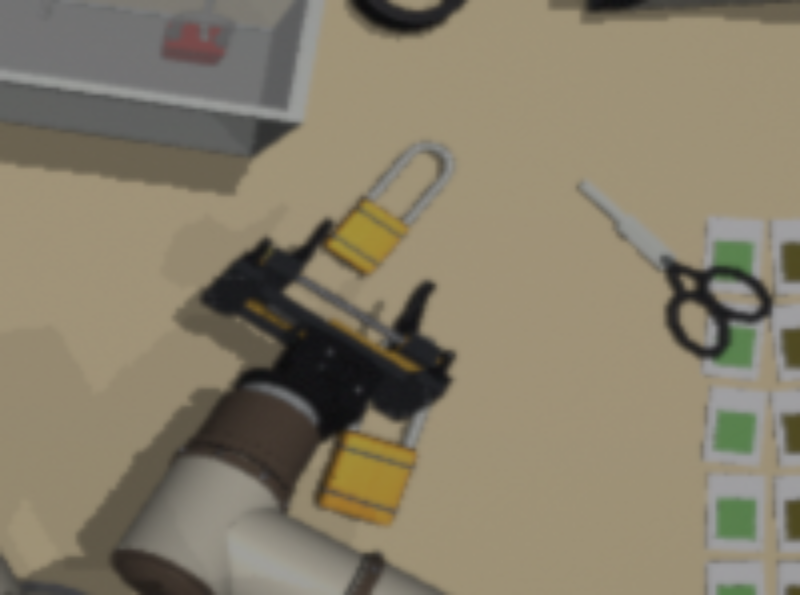

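```bash
cat > e3.py <<'E'
from d import *
g=np.array([.4565,-.285,.012]);R=tool(-34,45);
rows([(g-.05*R[:,2],R),(g,R)],[5,4])
E
python3 e3.py
```

```text
rot [-0.003, 0.052, -0.001] lin [0.0131, 0.001, 0.006]
rot [-0.003, 0.052, -0.001] lin [0.0128, 0.001, 0.0066]
rot [-0.003, 0.052, -0.001] lin [0.0124, 0.0009, 0.0073]
rot [-0.003, 0.052, -0.001] lin [0.012, 0.0009, 0.0079]
rot [-0.003, 0.052, -0.001] lin [0.0116, 0.0009, 0.0086]
rot [0.0, 0.0, 0.0] lin [0.0, 0.0, 0.0125]
rot [0.0, 0.0, 0.0] lin [0.0, 0.0, 0.0125]
rot [0.0, 0.0, 0.0] lin [0.0, 0.0, 0.0125]
rot [0.0, 0.0, 0.0] lin [0.0, 0.0, 0.0125]
```

```bash
python3 -m crank '[{"delta_rot":[-0.003,0.052,-0.001],"linear":[0.0131,0.001,0.006],"gripper":100},{"delta_rot":[-0.003,0.052,-0.001],"linear":[0.0128,0.001,0.0066],"gripper":100},{"delta_rot":[-0.003,0.052,-0.001],"linear":[0.0124,0.001,0.0073],"gripper":100},{"delta_rot":[-0.003,0.052,-0.001],"linear":[0.012,0.001,0.008],"gripper":100},{"delta_rot":[-0.003,0.052,-0.001],"linear":[0.0116,0.001,0.0086],"gripper":100},{"delta_rot":[0,0,0],"linear":[0,0,0.0125],"gripper":100},{"delta_rot":[0,0,0],"linear":[0,0,0.0125],"gripper":100},{"delta_rot":[0,0,0],"linear":[0,0,0.0125],"gripper":100},{"delta_rot":[0,0,0],"linear":[0,0,0],"gripper":100}]'
cat > e3.py <<'E'
from d import *
c=capture("top");cv2.imwrite("pics/t3.png",cv2.resize(c["img"][130:300,300:500],None,fx=4,fy=3.5))
g=np.array([.4565,-.285,.012]);R=tool(-34,45);plan(g,R)
E
python3 e3.py
```

```text
time_s: 5.98
tcp_pos: [0.4504, -0.2741, 0.0208]
ee_rot: [[-0.587, 0.551, 0.593], [0.392, 0.835, -0.387], [-0.708, 0.006, -0.706]]
wrist_force: [-0.1, 0.4, 0.0]
gripper_width: 0.999
t 6.025 J [ -56.0746   26.3742  -48.6935 -148.3     -31.782    78.5221] w 1.0000802804897349 F [0.2501 0.2049 0.2518]
pos [ 0.4501 -0.2737  0.0212] rv [0.0114 0.0017 0.0034] rows 0.06452310209499064
d world [ 0.0064 -0.0113 -0.0092] in tool now [-0.0017 -0.006   0.0146] in final tool [-0.0017 -0.0058  0.0147] rows 0.2544360499247004
```

View pics/t3.png

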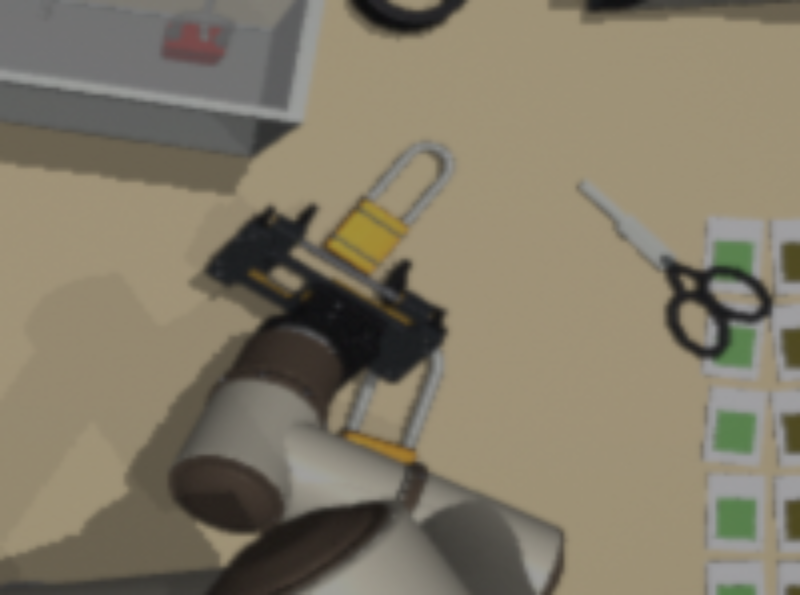

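```bash
python3 -m crank '[{"delta_rot":[0.006,0,0.002],"linear":[-0.001,-0.003,0.0072],"gripper":100},{"delta_rot":[0.006,0,0.002],"linear":[-0.001,-0.003,0.0072],"gripper":100},{"delta_rot":[0,0,0],"linear":[0,0,0],"gripper":100},{"delta_rot":[0,0,0],"linear":[0,0,0],"gripper":0},{"delta_rot":[0,0,0],"linear":[0,0,0],"gripper":0},{"delta_rot":[0,0,0],"linear":[0,0,0],"gripper":0},{"delta_rot":[0,0,0],"linear":[0,0,0],"gripper":0},{"delta_rot":[0,0,0],"linear":[0,0,0],"gripper":0},{"delta_rot":[0,0,0],"linear":[0,0,0],"gripper":0}]'
cat > e3.py <<'E'
from d import *
c=capture("top");cv2.imwrite("pics/t4.png",cv2.resize(c["img"][130:300,300:500],None,fx=4,fy=3.5))
E
python3 e3.py
```

```text
time_s: 7.15
tcp_pos: [0.4565, -0.285, 0.013]
ee_rot: [[-0.584, 0.561, 0.587], [0.396, 0.828, -0.397], [-0.709, 0.0, -0.705]]
wrist_force: [-1.7, -2.1, 0.5]
gripper_width: 0.576
```

View pics/t4.png

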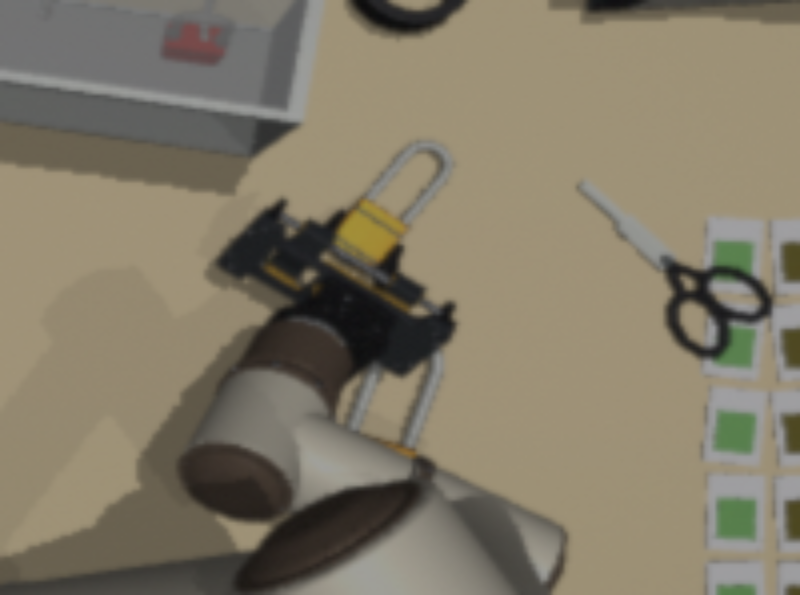

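```bash
cat > f.py <<'E'
from d import *
AZ=5
def hg(th,back=0,lift=.04,az=AZ,lat=0):
    p,R=hang(th,th-45,az,lift=lift,off=-.004,tipd=0,lat=lat);return p-back*CX,R
if __name__=="__main__":
    s=r.sense();q=s["joints"][:5]
    K=[(np.array([.435,-.262,.12]),tool(-34,30)),(np.array([.43,-.15,.20]),tool(-15,28)),hg(75,.12),hg(75,0),hg(75,0,0),hg(60,0,0),hg(45,0,0),hg(30,0,0)]
    path([(s["tcp_pos"],s["ee_rot"])]+K,q)
    rows(K[:3],[4,5,6])
E
python3 f.py
```

```text
0 q [ -60.9   16.5  -55.8 -146.1  -44.7] j6 78.7 maxj5 -34.4 door/floor/cab [0.247 0.044 0.043] rot 15.0 d 0.112 pos [ 0.435 -0.262  0.12 ]
1 q [ -40.1   -6.1  -43.8 -107.3  -23.1] j6 31.1 maxj5 -23.1 door/floor/cab [0.178 0.13  0.086] rot 19.0 d 0.138 pos [ 0.43 -0.15  0.2 ]
2 q [-10.3 -11.5 -42.9 -92.3 -13.2] j6 10.1 maxj5 -13.2 door/floor/cab [0.089 0.2   0.143] rot 20.0 d 0.15 pos [0.427 0.    0.205]
3 q [-13.6   2.2 -31.9 -99.6 -16.3] j6 19.6 maxj5 -14.4 door/floor/cab [0.035 0.207 0.03 ] rot 0.0 d 0.12 pos [ 0.546 -0.018  0.205]
4 q [ -22.6    8.4  -37.2 -116.2  -26.6] j6 43.5 maxj5 -17.3 door/floor/cab [0.032 0.167 0.029] rot 0.0 d 0.04 pos [ 0.546 -0.018  0.165]
5 q [ -35.6   29.5  -51.5 -137.4  -68.3] j6 83.8 maxj5 -30.5 door/floor/cab [0.032 0.121 0.029] rot 15.0 d 0.028 pos [ 0.556 -0.017  0.139]
6 q [ -35.3   53.4  -51.6 -138.8 -101.3] j6 99.8 maxj5 -71.8 door/floor/cab [0.032 0.03  0.029] rot 15.0 d 0.028 pos [ 0.573 -0.015  0.117]Traceback (most recent call last):
  File "f.py", line 8, in <module>
    path([(s["tcp_pos"],s["ee_rot"])]+K,q)
    ~~~~^^^^^^^^^^^^^^^^^^^^^^^^^^^^^^^^^^
  File "k3.py", line 33, in path
    md=np.min(md,0);print(k,"q",q.round(1),"j6",round((-j6of(q,R1)-90+180)%360-180,1),"maxj5",j5.round(1),"door/floor/cab",md.round(3),"rot",np.degrees(np.linalg.norm(dv)).round(),"d",np.linalg.norm(p1-p0).round(3),"pos",p1.round(3))
                                                                                              ^^^^^^^^
AttributeError: 'int' object has no attribute 'round'
```

```bash
sed -i 's/maxj5",j5.round(1)/maxj5",round(float(j5),1)/' k3.py; cat > f2.py <<'E'
from f import *
s=r.sense();q=s["joints"][:5]
K=[(np.array([.435,-.262,.12]),tool(-34,30)),(np.array([.43,-.15,.20]),tool(-15,20)),hg(65,.12),hg(65,0),hg(65,0,0),hg(45,0,0),hg(35,0,0)]
path([(s["tcp_pos"],s["ee_rot"])]+K,q)
rows(K[:3],[4,5,6])
E
python3 f2.py
```

```text
0 q [ -60.9   16.5  -55.8 -146.1  -44.7] j6 78.7 maxj5 -34.4 door/floor/cab [0.247 0.044 0.043] rot 15.0 d 0.112 pos [ 0.435 -0.262  0.12 ]
1 q [ -55.7    0.8  -52.8 -121.2  -45.7] j6 57.3 maxj5 -44.4 door/floor/cab [0.181 0.128 0.086] rot 21.0 d 0.138 pos [ 0.43 -0.15  0.2 ]
2 q [ -41.1    2.6  -56.  -119.1  -50.8] j6 61.0 maxj5 -46.2 door/floor/cab [0.091 0.176 0.152] rot 20.0 d 0.151 pos [0.433 0.001 0.187]
3 q [ -31.    12.2  -44.3 -128.9  -45.2] j6 62.8 maxj5 -45.2 door/floor/cab [0.035 0.176 0.033] rot 0.0 d 0.12 pos [ 0.552 -0.017  0.187]
4 q [ -33.6   21.1  -48.3 -134.1  -54.7] j6 74.5 maxj5 -46.0 door/floor/cab [0.035 0.136 0.033] rot 0.0 d 0.04 pos [ 0.552 -0.017  0.147]
5 q [ -35.3   53.4  -51.6 -138.8 -101.3] j6 99.8 maxj5 -59.6 door/floor/cab [0.032 0.03  0.029] rot 20.0 d 0.037 pos [ 0.573 -0.015  0.117]
6 q [ -32.5   63.4  -46.3 -138.5 -115.3] j6 103.1 maxj5 -99.0 door/floor/cab [ 0.018 -0.043  0.008] rot 10.0 d 0.018 pos [ 0.587 -0.014  0.106]
rot [-0.0, -0.065, -0.0] lin [-0.0136, 0.0018, -0.0243]
rot [-0.0, -0.065, -0.0] lin [-0.0151, 0.0018, -0.0234]
rot [-0.0, -0.065, -0.0] lin [-0.0166, 0.0018, -0.0224]
rot [-0.0, -0.065, -0.0] lin [-0.018, 0.0018, -0.0212]
rot [-0.06, -0.035, -0.028] lin [-0.0072, 0.018, -0.0196]
rot [-0.06, -0.035, -0.028] lin [-0.0084, 0.0189, -0.0182]
rot [-0.06, -0.035, -0.028] lin [-0.0095, 0.0197, -0.0167]
rot [-0.06, -0.035, -0.028] lin [-0.0106, 0.0204, -0.0152]
rot [-0.06, -0.035, -0.028] lin [-0.0117, 0.021, -0.0135]
rot [-0.055, -0.0, -0.02] lin [0.004, 0.0244, -0.0049]
rot [-0.055, -0.0, -0.02] lin [0.0035, 0.0247, -0.0036]
rot [-0.055, -0.0, -0.02] lin [0.003, 0.0249, -0.0022]
rot [-0.055, -0.0, -0.02] lin [0.0025, 0.0251, -0.0008]
rot [-0.055, -0.0, -0.02] lin [0.002, 0.0251, 0.0005]
rot [-0.055, -0.0, -0.02] lin [0.0015, 0.0251, 0.0019]
```

```bash
python3 -m crank '[{"delta_rot":[0,-0.065,0],"linear":[-0.0136,0.0018,-0.0243],"gripper":0},{"delta_rot":[0,-0.065,0],"linear":[-0.0151,0.0018,-0.0234],"gripper":0},{"delta_rot":[0,-0.065,0],"linear":[-0.0166,0.0018,-0.0224],"gripper":0},{"delta_rot":[0,-0.065,0],"linear":[-0.018,0.0018,-0.0212],"gripper":0},{"delta_rot":[-0.06,-0.035,-0.028],"linear":[-0.0072,0.018,-0.0196],"gripper":0},{"delta_rot":[-0.06,-0.035,-0.028],"linear":[-0.0084,0.0189,-0.0182],"gripper":0},{"delta_rot":[-0.06,-0.035,-0.028],"linear":[-0.0095,0.0197,-0.0167],"gripper":0},{"delta_rot":[-0.06,-0.035,-0.028],"linear":[-0.0106,0.0204,-0.0152],"gripper":0},{"delta_rot":[-0.06,-0.035,-0.028],"linear":[-0.0117,0.021,-0.0135],"gripper":0}]'
cat > e3.py <<'E'
from f import *
rows([hg(65,.12)],[6])
for n in("top","side"):
    c=capture(n);b=(slice(90,240),slice(260,460)) if n=="top" else (slice(120,270),slice(240,440))
    cv2.imwrite(f"pics/{n}5.png",cv2.resize(c["img"][b],None,fx=3.9,fy=3.9,interpolation=cv2.INTER_CUBIC))
E
python3 e3.py
```

```text
time_s: 8.32
tcp_pos: [0.4286, -0.1479, 0.1982]
ee_rot: [[-0.333, 0.259, 0.907], [0.089, 0.966, -0.243], [-0.939, 0.0, -0.344]]
wrist_force: [-0.0, -0.2, -4.5]
gripper_width: 0.569
rot [-0.055, -0.0, -0.02] lin [0.0036, 0.0241, -0.0047]
rot [-0.055, -0.0, -0.02] lin [0.0032, 0.0244, -0.0034]
rot [-0.055, -0.0, -0.02] lin [0.0027, 0.0246, -0.002]
rot [-0.055, -0.0, -0.02] lin [0.0022, 0.0247, -0.0007]
rot [-0.055, -0.0, -0.02] lin [0.0017, 0.0248, 0.0007]
rot [-0.055, -0.0, -0.02] lin [0.0012, 0.0247, 0.002]
```

View pics/top5.png

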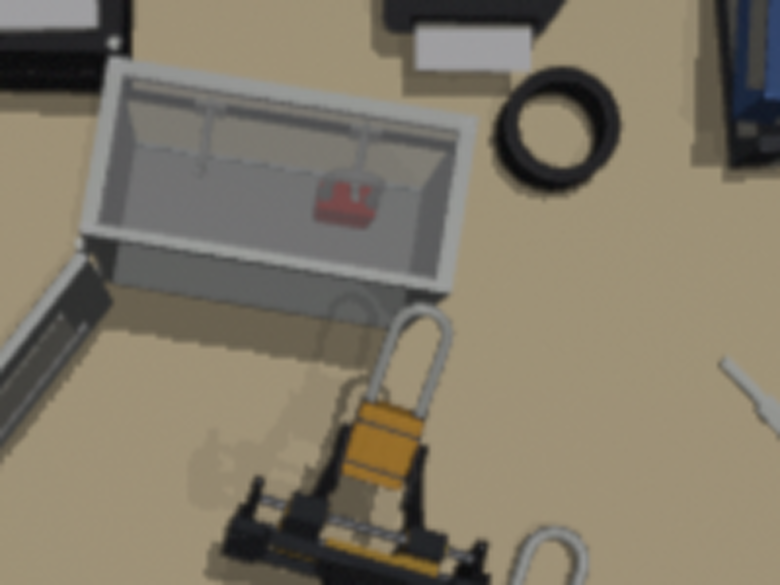

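View pics/side5.png

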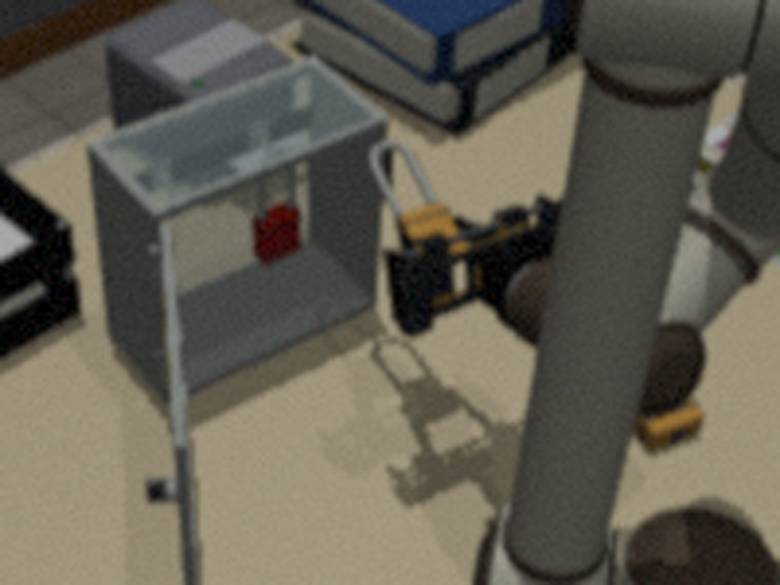

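```bash
cat > bow.py <<'E'
from h import *
def bow(s):
    R=s["ee_rot"];p=(R[:,2]-R[:,0])/np.sqrt(2);return s["tcp_pos"]+.1055*p,p
if __name__=="__main__":
    s=r.sense();b,p=bow(s);print(b,p,"theta",np.degrees(np.arccos(p[2])))
    for n,o in(("top",(260,90)),("side",(240,120))):
        c=capture(n);print(n,(proj(c,b)-o+.5)*3.9,proj(c,b))
E
python3 bow.py
```

```text
[ 0.5211 -0.1722  0.2436] [ 0.8758 -0.234   0.4223] theta 65.02307477217244
top [424.3286 311.359 ] [368.3022 169.3356]
side [382.3655 143.522 ] [337.5424 156.3005]
```

The bow is where the held pose predicts, top zoom (425,312) and side zoom (384,148), so nothing slipped. On to the pre-insert pose.

```bash
python3 -m crank '[{"delta_rot":[-0.055,0,-0.02],"linear":[0.0036,0.0241,-0.0047],"gripper":0},{"delta_rot":[-0.055,0,-0.02],"linear":[0.0032,0.0244,-0.0034],"gripper":0},{"delta_rot":[-0.055,0,-0.02],"linear":[0.0027,0.0246,-0.002],"gripper":0},{"delta_rot":[-0.055,0,-0.02],"linear":[0.0022,0.0247,-0.0007],"gripper":0},{"delta_rot":[-0.055,0,-0.02],"linear":[0.0017,0.0248,0.0007],"gripper":0},{"delta_rot":[-0.055,0,-0.02],"linear":[0.0012,0.0247,0.002],"gripper":0},{"delta_rot":[0,0,0],"linear":[0,0,0],"gripper":0}]'
cat > e3.py <<'E'
from f import *
from bow import bow
s=r.sense();b,p=bow(s);v=b-SEAT;print("bow rel seat cab x,y,z",v@CX,v@CY,v[2],"th",np.degrees(np.arccos(p[2])),"J",s["joints"])
plan(*hg(65,.12));plan(*hg(65,0))
for n in("top","side"):
    c=capture(n);o=np.array((240,90) if n=="top" else (240,120));im=cv2.resize(c["img"][o[1]:o[1]+150,o[0]:o[0]+200],None,fx=3.9,fy=3.9,interpolation=cv2.INTER_CUBIC)
    for q,col in((b,(0,0,255)),(SEAT,(0,255,0)),(SEAT-.02*CX+.0195*Z,(255,0,0))):
        u=(proj(c,q)-o+.5)*3.9;cv2.circle(im,tuple(int(x) for x in u),3,col,1)
    cv2.imwrite(f"pics/{n}6.png",im)
E
python3 e3.py
```

```text
time_s: 9.4
tcp_pos: [0.4343, 0.0002, 0.1875]
ee_rot: [[-0.342, -0.089, 0.936], [-0.03, 0.996, 0.084], [-0.939, 0.001, -0.343]]
wrist_force: [0.7, 1.1, -4.2]
gripper_width: 0.573
bow rel seat cab x,y,z -0.11879284665431225 -3.656533053461034e-05 0.03996634203366564 th 65.06340156629999 J [ -40.9105    2.5818  -55.6934 -118.9489  -50.6108   60.5997]
t 9.4 J [ -40.9105    2.5818  -55.6934 -118.9489  -50.6108   60.5997] w 0.5730994401958753 F [ 0.675   1.1074 -4.2376]
pos [0.4343 0.0002 0.1875] rv [ 0.0023 -0.0011 -0.0003] rows 0.013949359408230975
d world [-0.0012  0.0004 -0.0001] in tool now [ 0.0005  0.0005 -0.001 ] in final tool [ 0.0004  0.0005 -0.001 ] rows 0.01938361184592915
t 9.4 J [ -40.9105    2.5818  -55.6934 -118.9489  -50.6108   60.5997] w 0.5730994401958753 F [ 0.675   1.1074 -4.2376]
pos [0.4343 0.0002 0.1875] rv [ 0.0023 -0.0011 -0.0003] rows 0.013949359408230975
d world [ 0.1175 -0.0174 -0.0001] in tool now [-0.0396 -0.0278  0.1085] in final tool [-0.0395 -0.0275  0.1086] rows 1.9008995670846303
```

View pics/top6.png

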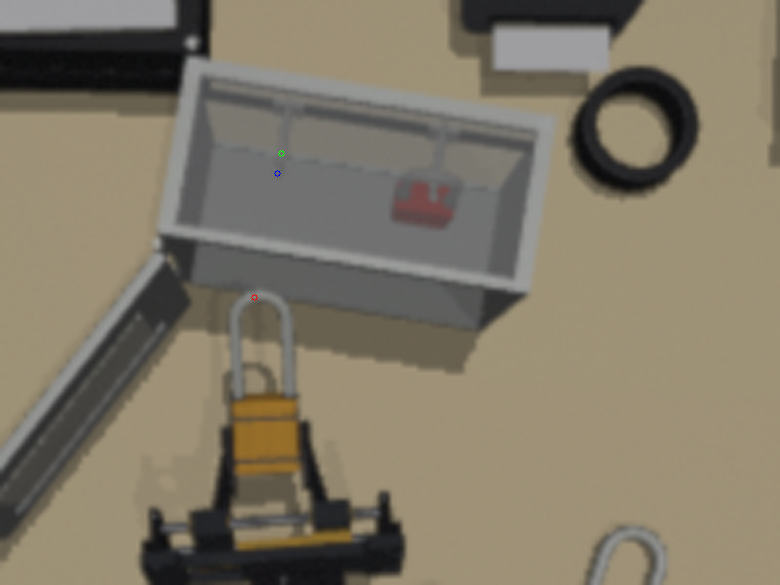

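View pics/side6.png

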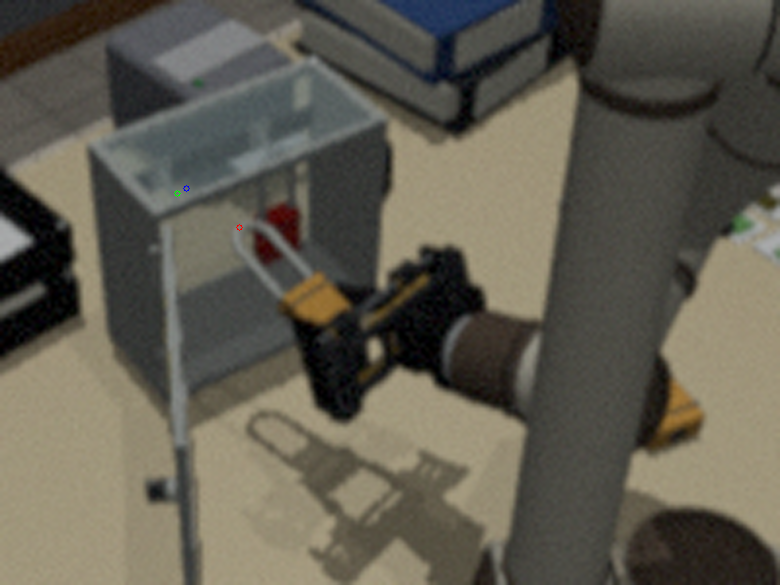

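```bash
cat > e4.py <<'E'
from f import *
from bow import bow
s=r.sense();b,p=bow(s);c=capture("top");z=lambda u,v:(240+(u+.5)/3.9-.5,90+(v+.5)/3.9-.5)
w=onz(c,*z(262,297),.232);v=w-SEAT;print("bow meas",w,v@CX,v@CY)
w2=onz(c,*z(265,433),.187+.013*.42);print("body meas top",w2,"pred",s["tcp_pos"]-.004*p);d=w-w2;print("az",np.degrees(np.arctan2(d[1],d[0])),"p az",np.degrees(np.arctan2(p[1],p[0])))
t=onz(c,*z(279,169),.2115);v=t-SEAT;print("hook tip meas",v@CX,v@CY)
t=onz(c,*z(287,107),.22);v=t-SEAT;print("hook root meas",v@CX,v@CY)
cv2.imwrite("pics/z7.png",cv2.resize(c["img"][100:220,275:345],None,fx=5,fy=5,interpolation=cv2.INTER_CUBIC))
E
python3 e4.py
```

```text
bow meas [0.53  0.003 0.232] -0.11754204937302758 -0.005586832069515725
body meas top [0.4312 0.0001 0.1925] pred [ 0.4313 -0.0014  0.1866]
az 1.7016425926528171 p az 4.997454500284321
hook tip meas -0.01699017589691916 -0.00135384738157729
hook root meas 0.02855757283559547 -3.818877292415385e-06
```

View pics/z7.png

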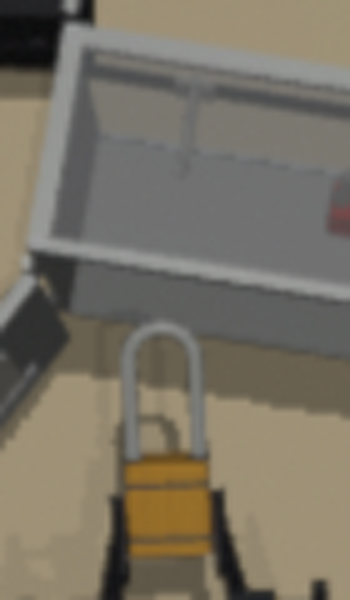

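```bash
cat > e5.py <<'E'
from f import *
s=r.sense();print(s["ee_rot"].T@(.117*CX+.004*CY)/8)
E
python3 e5.py
```

```text
[-0.0049 -0.0029  0.0135]
```

```bash
python3 -m crank '[{"delta_rot":[0,0,0],"linear":[-0.0049,-0.0029,0.0135],"gripper":0},{"delta_rot":[0,0,0],"linear":[-0.0049,-0.0029,0.0135],"gripper":0},{"delta_rot":[0,0,0],"linear":[-0.0049,-0.0029,0.0135],"gripper":0},{"delta_rot":[0,0,0],"linear":[-0.0049,-0.0029,0.0135],"gripper":0},{"delta_rot":[0,0,0],"linear":[-0.0049,-0.0029,0.0135],"gripper":0},{"delta_rot":[0,0,0],"linear":[0,0,0],"gripper":0}]'
cat > e3.py <<'E'
from f import *
from bow import bow
import sys
s=r.sense();b,p=bow(s);v=b-SEAT;print("bow rel seat cab x,y,z",v@CX,v@CY,v[2],"th",np.degrees(np.arccos(p[2])),"J",s["joints"],"F",s["wrist_force"])
for n in("top","side"):
    c=capture(n);o=np.array((270,100) if n=="top" else (260,120));im=cv2.resize(c["img"][o[1]:o[1]+120,o[0]:o[0]+110],None,fx=5,fy=5,interpolation=cv2.INTER_CUBIC)
    im=cv2.convertScaleAbs(im,alpha=1.4)
    for q,col in((b,(0,0,255)),(SEAT,(0,255,0)),(SEAT-.02*CX+.0195*Z,(255,0,0))):
        u=(proj(c,q)-o+.5)*5;cv2.circle(im,tuple(int(x) for x in u),2,col,1)
    if n=="top":a=im
    else:cv2.imwrite(f"pics/{sys.argv[1]}.png",cv2.resize(np.hstack([a,im]),None,fx=.72,fy=.9))
E
python3 e3.py v1
```

```text
time_s: 10.3
tcp_pos: [0.5089, -0.0094, 0.1891]
ee_rot: [[-0.338, -0.088, 0.937], [-0.031, 0.996, 0.082], [-0.941, -0.001, -0.339]]
wrist_force: [-0.2, -0.0, -4.8]
gripper_width: 0.577
bow rel seat cab x,y,z -0.04374519085355789 0.001334203102479022 0.04193631717530988 th 64.84483447803765 J [ -33.972     8.9408  -48.9595 -126.5785  -47.4564   63.0884] F [-0.2478 -0.0021 -4.794 ]
```

View pics/v1.png

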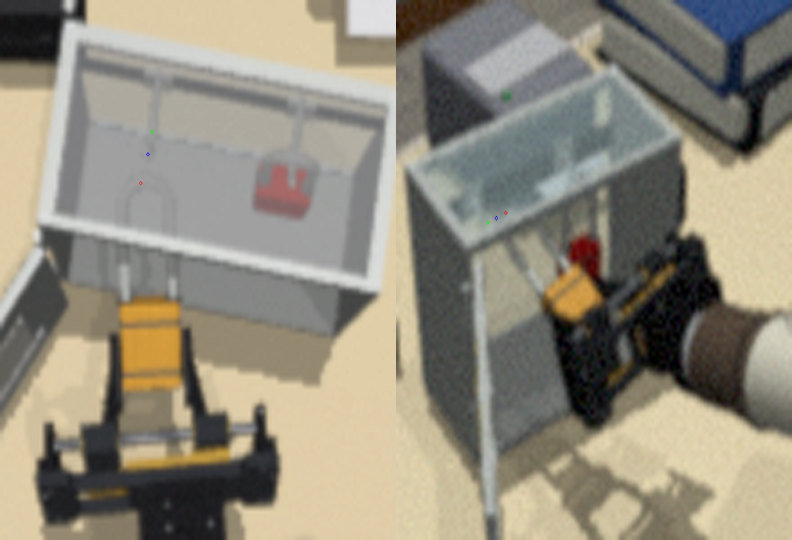

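```bash
python3 -m crank '[{"delta_rot":[0,0,0],"linear":[-0.0049,-0.0026,0.0135],"gripper":0},{"delta_rot":[0,0,0],"linear":[-0.0049,-0.0026,0.0135],"gripper":0},{"delta_rot":[0,0,0],"linear":[-0.0049,-0.0026,0.0135],"gripper":0},{"delta_rot":[0,0,0],"linear":[0,0,0],"gripper":0}]'
python3 e3.py v2;  python3 - <<'E'
from h import *
R=r.sense()["ee_rot"];print(R.T@np.array([0,0,-.006]))
E
```

```text
time_s: 10.9
tcp_pos: [0.5528, -0.0135, 0.1893]
ee_rot: [[-0.338, -0.088, 0.937], [-0.031, 0.996, 0.082], [-0.941, -0.001, -0.339]]
wrist_force: [-0.7, 0.1, -3.8]
gripper_width: 0.573
bow rel seat cab x,y,z 0.000199908755640002 0.003754714304259491 0.0421635080342255 th 64.8227788221134 J [ -30.5481   12.0885  -44.4103 -129.5206  -45.1478   63.1702] F [-0.6722  0.1431 -3.822 ]
[0.0056 0.     0.002 ]
```

View pics/v2.png

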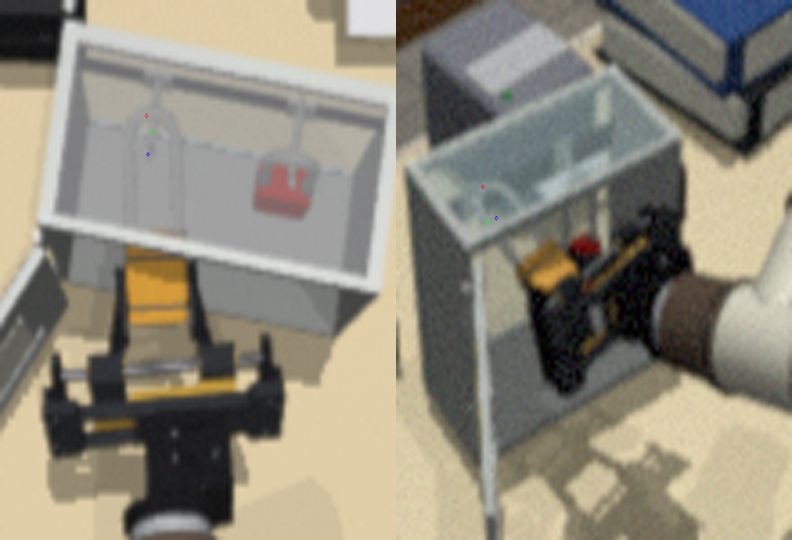

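```bash
python3 -m crank '[{"delta_rot":[0,0,0],"linear":[0.0056,0,0.002],"gripper":0},{"delta_rot":[0,0,0],"linear":[0.0056,0,0.002],"gripper":0},{"delta_rot":[0,0,0],"linear":[0.0056,0,0.002],"gripper":0},{"delta_rot":[0,0,0],"linear":[0.0056,0,0.002],"gripper":0},{"delta_rot":[0,0,0],"linear":[0.0056,0,0.002],"gripper":0},{"delta_rot":[0,0,0],"linear":[0.0056,0,0.002],"gripper":0},{"delta_rot":[0,0,0],"linear":[0,0,0],"gripper":0}]'
python3 e3.py v3
```

```text
time_s: 11.88
tcp_pos: [0.5511, -0.0135, 0.1524]
ee_rot: [[-0.34, -0.087, 0.936], [-0.029, 0.996, 0.081], [-0.94, 0.0, -0.342]]
wrist_force: [-0.6, -0.1, -4.4]
gripper_width: 0.573
bow rel seat cab x,y,z -0.001284260340547085 0.003440204741676959 0.005061204614657644 th 64.96879000659507 J [ -32.9717   20.0203  -48.3448 -134.258   -53.7908   73.6697] F [-0.6422 -0.0599 -4.4481]
```

View pics/v3.png

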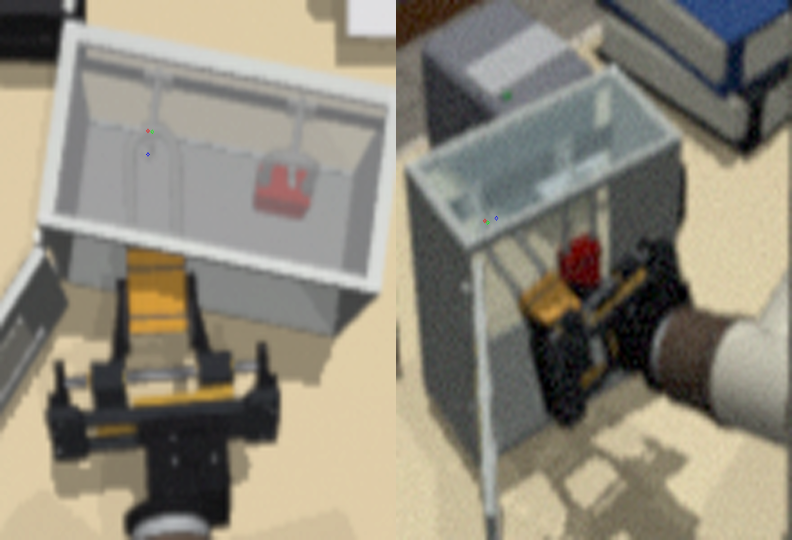

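```bash
cat > e6.py <<'E'
from f import *
rows([hg(45,0,.003,lat=.0035)],[6])
E
python3 e6.py
```

```text
rot [-0.0, -0.058, 0.0] lin [0.0039, -0.0, 0.0053]
rot [-0.0, -0.058, 0.0] lin [0.0042, -0.0, 0.0051]
rot [-0.0, -0.058, 0.0] lin [0.0045, -0.0, 0.0048]
rot [-0.0, -0.058, 0.0] lin [0.0048, -0.0, 0.0046]
rot [-0.0, -0.058, 0.0] lin [0.005, -0.0, 0.0043]
rot [-0.0, -0.058, 0.0] lin [0.0053, -0.0, 0.004]
```

```bash
python3 -m crank '[{"delta_rot":[0,-0.058,0],"linear":[0.0039,0,0.0053],"gripper":0},{"delta_rot":[0,-0.058,0],"linear":[0.0042,0,0.0051],"gripper":0},{"delta_rot":[0,-0.058,0],"linear":[0.0045,0,0.0048],"gripper":0},{"delta_rot":[0,-0.058,0],"linear":[0.0048,0,0.0046],"gripper":0},{"delta_rot":[0,-0.058,0],"linear":[0.005,0,0.0043],"gripper":0},{"delta_rot":[0,-0.058,0],"linear":[0.0053,0,0.004],"gripper":0},{"delta_rot":[0,0,0],"linear":[0,0,0],"gripper":0}]'
python3 e3.py v4
```

```text
time_s: 12.85
tcp_pos: [0.5745, -0.0125, 0.1191]
ee_rot: [[0.002, -0.085, 0.996], [-0.001, 0.996, 0.085], [-1.0, -0.001, 0.002]]
wrist_force: [-0.7, -0.8, -3.1]
gripper_width: 0.574
bow rel seat cab x,y,z 0.001209202841813108 0.0029159936463898487 0.0017878508504605428 th 44.90805465806122 J [ -34.6918   53.1072  -51.7249 -139.4362 -101.4677   99.6232] F [-0.6568 -0.8238 -3.1443]
```

View pics/v4.png

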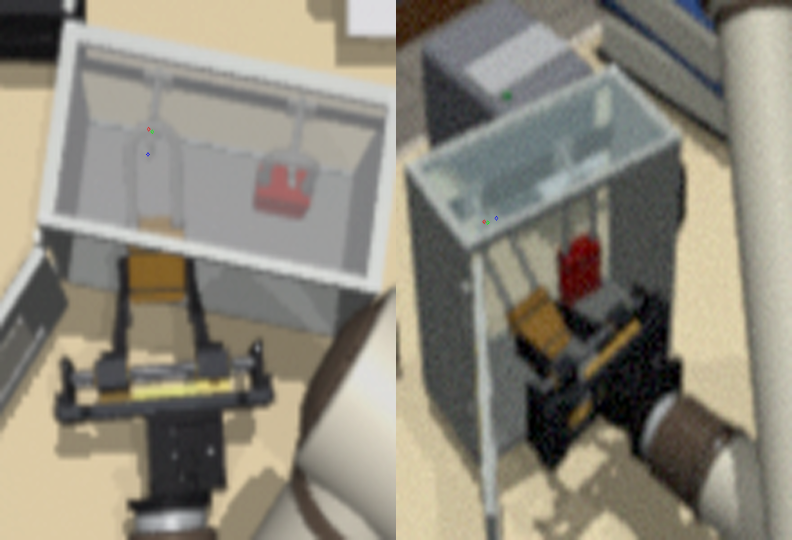

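```bash
python3 -m crank '[{"delta_rot":[0,0,0],"linear":[0.0015,0,0],"gripper":0},{"delta_rot":[0,0,0],"linear":[0,0,0],"gripper":0}]'
python3 -m crank '[{"delta_rot":[0,0,0],"linear":[0,0,0],"gripper":56},{"delta_rot":[0,0,0],"linear":[0,0,0],"gripper":60},{"delta_rot":[0,0,0],"linear":[0,0,0],"gripper":70},{"delta_rot":[0,0,0],"linear":[0,0,0],"gripper":75},{"delta_rot":[0,0,0],"linear":[0,0,0],"gripper":75},{"delta_rot":[0,0,0],"linear":[0,0,0],"gripper":75}]'
python3 e3.py v5
```

```text
time_s: 13.2
tcp_pos: [0.5733, -0.0116, 0.12]
ee_rot: [[0.002, -0.087, 0.996], [-0.002, 0.996, 0.087], [-1.0, -0.002, 0.002]]
wrist_force: [-0.2, -0.4, -3.7]
gripper_width: 0.575
time_s: 13.95
tcp_pos: [0.5733, -0.0115, 0.1191]
ee_rot: [[0.002, -0.087, 0.996], [-0.001, 0.996, 0.087], [-1.0, -0.001, 0.001]]
wrist_force: [-0.3, 0.4, -0.5]
gripper_width: 0.747
bow rel seat cab x,y,z -0.00019357652825488194 0.0038385796145747417 0.0017752671322734115 th 44.91705603905981 J [ -34.6973   53.2368  -51.8692 -139.3103 -101.6516   99.8413] F [-0.2853  0.4261 -0.5494]
```

View pics/v5.png

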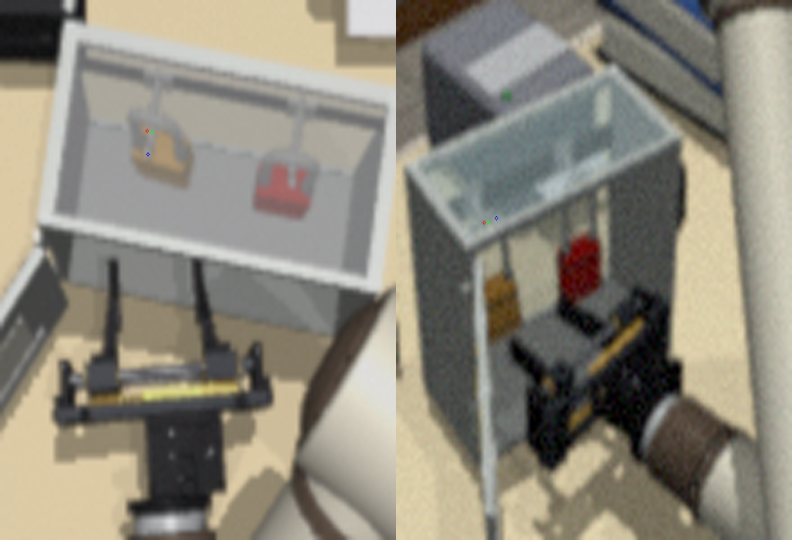

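The brass padlock now hangs freely on the hook: wrist force has dropped to about zero and the body shows at top zoom (160,160). Next I back out, unflip the wrist and get to the door's outer side.

```bash
cat > g.py <<'E'
from f import *
s=r.sense();q=s["joints"][:5];p0,R0=s["tcp_pos"],s["ee_rot"]
K=[(p0-.06*R0[:,2],R0),(np.array([.45,-.03,.16]),tool(5,12))]
q=path([(p0,R0)]+K,q);R=K[-1][1];q0=np.r_[q,(-j6of(q,R)-90+180)%360-180]
rows(K,[4,3])
print(q0.round(1),fk6(q0)[0])
# end tool-down
T=np.array([.40,-.04,.33]);RT=tool(10,90)
q1,e=step(T,RT,[10,0,-20,0,-65]);q1=np.r_[q1,(-j6of(q1,RT)-90+180)%360-180];print(q1.round(1),e)
lp=None
for i,t in enumerate(np.linspace(0,1,21)):
    q=q0+t*(q1-q0);q[1]-=15*np.sin(np.pi*t);pp,RR=fk6(q)
    rot=np.float64(0) if lp is None else np.degrees(np.linalg.norm(Ro.from_matrix(lp.T@RR).as_rotvec()));lp=RR
    if i%2==0:print(i,q.round(0),pp.round(3),RR[:,2].round(2),np.round(doorclear(pp,RR,q[:5]),3),rot.round(1))
E
python3 g.py
```

```text
0 q [ -40.8   61.8  -57.3 -130.3 -109.9] j6 111.9 maxj5 -99.0 door/floor/cab [ 0.033 -0.001  0.035] rot 0.0 d 0.06 pos [ 0.513 -0.017  0.119]
  jump/err 1 0.45 [ -46.7   53.3  -61.  -127.2  -99.5] 0.02003401666008403
  jump/err 1 0.55 [ -48.    49.9  -61.  -126.3  -95.9] 0.03680006967316726
  jump/err 1 0.64 [ -49.2   46.3  -61.  -125.5  -92.3] 0.0472118520556246
  jump/err 1 0.73 [ -50.3   42.5  -61.  -124.7  -88.6] 0.050897698721557666
  jump/err 1 0.82 [ -51.2   38.7  -61.  -123.9  -85.2] 0.04827692155007865
  jump/err 1 0.91 [ -52.    35.   -61.  -123.1  -82. ] 0.04034054458379609
  jump/err 1 1.0 [ -52.7   31.5  -61.  -122.2  -79. ] 0.028316300482897058
1 q [ -52.7   31.5  -61.  -122.2  -79. ] j6 92.0 maxj5 -79.0 door/floor/cab [0.073 0.009 0.093] rot 12.0 d 0.077 pos [ 0.45 -0.03  0.16]
rot [0.0, 0.0, 0.0] lin [-0.0, -0.0, -0.015]
rot [0.0, 0.0, 0.0] lin [-0.0, -0.0, -0.015]
rot [0.0, 0.0, 0.0] lin [-0.0, -0.0, -0.015]
rot [0.0, 0.0, 0.0] lin [-0.0, -0.0, -0.015]
rot [-0.0, 0.07, 0.0] lin [-0.0137, -0.0026, -0.0215]
rot [-0.0, 0.07, 0.0] lin [-0.0122, -0.0026, -0.0224]
rot [-0.
[... 573 characters left out ...]
193] 8.3
8 [-25.   3. -43. -73. -79.  16.] [0.274 0.141 0.212] [ 0.33  0.88 -0.34] [0.149 0.161 0.218] 8.0
10 [-17.  -1. -39. -61. -79.  -3.] [0.244 0.118 0.206] [ 0.14  0.86 -0.5 ] [0.169 0.164 0.232] 7.8
12 [-10.  -4. -34. -49. -78. -22.] [0.236 0.08  0.207] [-0.01  0.75 -0.66] [0.194 0.18  0.224] 7.7
14 [ -3.  -6. -30. -37. -78. -41.] [0.251 0.036 0.219] [-0.1   0.59 -0.8 ] [0.2   0.214 0.201] 7.6
16 [  4.  -6. -25. -24. -78. -60.] [ 0.286 -0.003  0.242] [-0.13  0.4  -0.91] [0.188 0.264 0.172] 7.6
18 [ 11.  -5. -21. -12. -78. -79.] [ 0.338 -0.031  0.279] [-0.09  0.19 -0.98] [0.171 0.326 0.144] 7.6
20 [ 18.  -4. -16.   0. -78. -98.] [ 0.4  -0.04  0.33] [ 0. -0. -1.] [0.167 0.395 0.162] 7.7
```

```bash
cat > g2.py <<'E'
from f import *
s=r.sense();q=s["joints"][:5];p0,R0=s["tcp_pos"],s["ee_rot"]
K=[hg(55,.03,0),hg(65,.10,.02)]
q=path([(p0,R0)]+K,q);R=K[-1][1];q0=np.r_[q,(-j6of(q,R)-90+180)%360-180]
rows(K,[4,4])
T=np.array([.40,-.04,.33]);RT=tool(10,90)
q1,e=step(T,RT,[10,0,-20,0,-65]);q1=np.r_[q1,(-j6of(q1,RT)-90+180)%360-180];print(q0.round(1),q1.round(1),e)
lp=None;KK=[]
for i,t in enumerate(np.linspace(0,1,21)):
    q=q0+t*(q1-q0);q[1]-=15*np.sin(np.pi*t);q[4]+=15*np.sin(np.pi*t);pp,RR=fk6(q)
    rot=np.float64(0) if lp is None else np.degrees(np.linalg.norm(Ro.from_matrix(lp.T@RR).as_rotvec()));lp=RR
    if i:KK.append((pp,RR))
    if i%3==0:print(i,q.round(0),pp.round(3),RR[:,2].round(2),np.round(doorclear(pp,RR,q[:5]),3),rot.round(1))
rows(KK,[1]*20,start=fk6(q0))
E
python3 g2.py
```

```text
0 q [ -39.1   41.   -57.  -136.5  -85.7] j6 95.5 maxj5 -85.7 door/floor/cab [0.031 0.038 0.033] rot 10.0 d 0.044 pos [ 0.531 -0.012  0.131]
1 q [ -42.2   11.9  -57.6 -124.8  -57. ] j6 72.2 maxj5 -57.0 door/floor/cab [0.052 0.111 0.07 ] rot 10.0 d 0.087 pos [ 0.453 -0.002  0.167]
rot [-0.0, 0.044, 0.0] lin [-0.0031, 0.0008, -0.0104]
rot [-0.0, 0.044, 0.0] lin [-0.0027, 0.0008, -0.0106]
rot [-0.0, 0.044, 0.0] lin [-0.0022, 0.0008, -0.0107]
rot [-0.0, 0.044, 0.0] lin [-0.0017, 0.0008, -0.0108]
rot [-0.0, 0.044, 0.0] lin [-0.0055, 0.0041, -0.0206]
rot [-0.0, 0.044, 0.0] lin [-0.0046, 0.0041, -0.0208]
rot [-0.0, 0.044, 0.0] lin [-0.0037, 0.0041, -0.021]
rot [-0.0, 0.044, 0.0] lin [-0.0028, 0.0041, -0.0211]
[ -42.2   11.9  -57.6 -124.8  -57.    72.2] [ 17.7  -4.5 -16.4   0.  -78.1 -97.7] 1.47230789131097e-12
0 [ -42.   12.  -58. -125.  -57.   72.] [ 0.453 -0.002  0.167] [ 0.94  0.08 -0.34] [0.082 0.156 0.133] 0.0
3 [ -33.    3.  -51. -106.  -53.   47.] [0.415 0.064 0.185] [ 0.87  0.36 -0.35] [0.082 0.165 0.149] 5.0
6 [-24.  -5. -45. -87. -51.  21.] [0.377 0.084 0.197] [ 0.74  0.52 -0.43] [
[... 873 characters left out ...]
0.0096]
rot [-0.033, 0.062, 0.008] lin [-0.0016, 0.0007, -0.0098]
rot [-0.025, 0.068, 0.013] lin [-0.002, -0.0009, -0.0101]
rot [-0.018, 0.074, 0.018] lin [-0.0021, -0.0023, -0.0103]
rot [-0.008, 0.08, 0.024] lin [-0.0021, -0.0037, -0.0105]
rot [0.002, 0.086, 0.029] lin [-0.0022, -0.0051, -0.0109]
rot [0.015, 0.091, 0.035] lin [-0.0024, -0.0067, -0.0113]
rot [0.029, 0.093, 0.04] lin [-0.003, -0.0082, -0.0119]
rot [0.045, 0.092, 0.046] lin [-0.0041, -0.0097, -0.0128]
rot [0.062, 0.088, 0.051] lin [-0.0057, -0.0108, -0.0141]
rot [0.079, 0.079, 0.057] lin [-0.0079, -0.0116, -0.0158]
rot [0.095, 0.065, 0.063] lin [-0.0103, -0.0117, -0.018]
rot [0.107, 0.046, 0.07] lin [-0.0129, -0.0113, -0.0207]
```

```bash
python3 -m crank '[{"delta_rot":[0,0.044,0],"linear":[-0.0031,0.0008,-0.0104],"gripper":75},{"delta_rot":[0,0.044,0],"linear":[-0.0027,0.0008,-0.0106],"gripper":75},{"delta_rot":[0,0.044,0],"linear":[-0.0022,0.0008,-0.0107],"gripper":75},{"delta_rot":[0,0.044,0],"linear":[-0.0017,0.0008,-0.0108],"gripper":75},{"delta_rot":[0,0.044,0],"linear":[-0.0055,0.0041,-0.0206],"gripper":75},{"delta_rot":[0,0.044,0],"linear":[-0.0046,0.0041,-0.0208],"gripper":75},{"delta_rot":[0,0.044,0],"linear":[-0.0037,0.0041,-0.021],"gripper":75},{"delta_rot":[0,0.044,0],"linear":[-0.0028,0.0041,-0.0211],"gripper":0}]'
python3 -m crank '[{"delta_rot":[-0.103,-0.004,0.006],"linear":[-0.0043,0.0286,-0.0107],"gripper":0},{"delta_rot":[-0.095,0.01,0.002],"linear":[-0.0014,0.0244,-0.0101],"gripper":0},{"delta_rot":[-0.085,0.022,-0.001],"linear":[0.0003,0.02,-0.0096],"gripper":0},{"delta_rot":[-0.075,0.031,-0.003],"linear":[0.0011,0.0156,-0.0094],"gripper":0},{"delta_rot":[-0.065,0.039,-0.003],"linear":[0.0011,0.0115,-0.0093],"gripper":0},{"delta_rot":[-0.056,0.045,-0.001],"linear":[0.0006,0.0079,-0.0093],"gripper":0},{"delta_rot":[-0.047,0.051,0.001],"linear":[-0.0002,0.005,-0.0095],"gripper":0},{"delta_rot":[-0.04,0.056,0.004],"linear":[-0.0009,0.0026,-0.0096],"gripper":0},{"delta_rot":[-0.033,0.062,0.008],"linear":[-0.0016,0.0007,-0.0098],"gripper":0},{"delta_rot":[-0.025,0.068,0.013],"linear":[-0.002,-0.0009,-0.0101],"gripper":0}]'
python3 -m crank '[{"delta_rot":[-0.018,0.074,0.018],"linear":[-0.0021,-0.0023,-0.0103],"gripper":0},{"delta_rot":[-0.008,0.08,0.024],"linear":[-0.0021,-0.0037,-0.0105],"gripper":0},{"delta_rot":[0.002,0.086,0.029],"linear":[-0.0022,-0.0051,-0.0109],"gripper":0},{"delta_rot":[0.015,0.091,0.035],"linear":[-0.0024,-0.0067,-0.0113],"gripper":0},{"delta_rot":[0.029,0.093,0.04],"linear":[-0.003,-0.0082,-0.0119],"gripper":0},{"delta_rot":[0.045,0.092,0.046],"linear":[-0.0041,-0.0097,-0.0128],"gripper":0},{"delta_rot":[0.062,0.088,0.051],"linear":[-0.0057,-0.0108,-0.0141],"gripper":0},{"delta_rot":[0.079,0.079,0.057],"linear":[-0.0079,-0.0116,-0.0158],"gripper":0},{"delta_rot":[0.095,0.065,0.063],"linear":[-0.0103,-0.0117,-0.018],"gripper":0},{"delta_rot":[0.107,0.046,0.07],"linear":[-0.0129,-0.0113,-0.0207],"gripper":0}]'
cat > e7.py <<'E'
from f import *
print(r.sense()["joints"])
o=[]
for n in("top","side"):
    c=capture(n);b=(210,90,220,200) if n=="top" else (240,110,220,200)
    o.append(cv2.resize(c["img"][b[1]:b[1]+b[3],b[0]:b[0]+b[2]],(400,364),interpolation=cv2.INTER_CUBIC))
import sys;cv2.imwrite(f"pics/{sys.argv[1]}.png",cv2.convertScaleAbs(np.hstack(o),alpha=1.4))
E
python3 e7.py w1
```

```text
time_s: 15.05
tcp_pos: [0.4518, -0.0024, 0.167]
ee_rot: [[-0.345, -0.085, 0.935], [-0.029, 0.996, 0.08], [-0.938, 0.001, -0.347]]
wrist_force: [0.5, 0.8, -0.1]
gripper_width: 0.7
time_s: 16.3
tcp_pos: [0.3488, 0.0691, 0.2217]
ee_rot: [[-0.622, -0.582, 0.524], [-0.209, 0.768, 0.605], [-0.754, 0.267, -0.599]]
wrist_force: [0.3, 0.4, -0.2]
gripper_width: 0.003
time_s: 17.55
tcp_pos: [0.4001, -0.0405, 0.3303]
ee_rot: [[-0.985, -0.172, -0.006], [-0.172, 0.985, -0.004], [0.007, -0.003, -1.0]]
wrist_force: [0.0, -1.0, 0.2]
gripper_width: 0.008
[ 17.7255  -4.2397 -16.2141   0.1057 -78.4222 -97.8529]
```

View pics/w1.png

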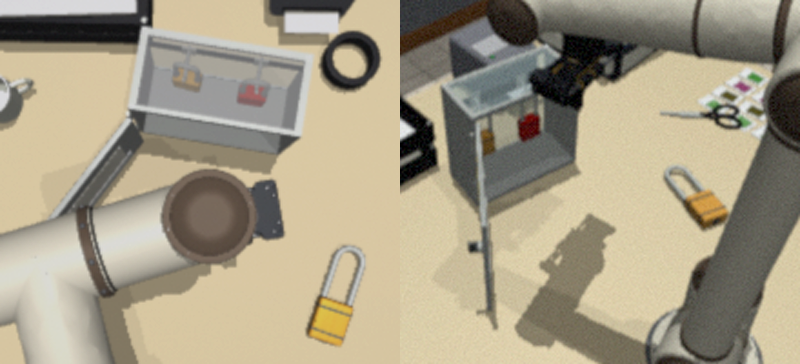

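```bash
cat > push.py <<'E'
from f import *
H=CAB-.075*CX+.134*CY
R=np.c_[[-.985,-.172,0],[-.172,.985,0],[0,0,-1]]
def pt(dl,extra=0,rho=.18,z=.212):
    dd=-np.sin(dl)*CX-np.cos(dl)*CY;n=-np.cos(dl)*CX+np.sin(dl)*CY
    h=abs(n@R[:,0])*.0095+abs(n@R[:,1])*.015
    p=H+rho*dd+(h+extra)*n;p[2]=z;return p
if __name__=="__main__":
    S=pt(2.06,.03);print(S,pt(0),[np.linalg.norm(pt(d)[:2]).round(3) for d in(2,1.5,1,.5,0)])
    q=r.sense()["joints"][:5]
    for z in(.33,.212):
        q,e=step(np.array([S[0],S[1],z]),R,q);print(q.round(1),e)
    for d in(1.8,1.2,.6,0):q,e=step(pt(d),R,q);print(q.round(1),e,"j6",-j6of(q,R)-90)
    c=capture("top")
    print("mug",onz(c,208,143,.09),"stapler",onz(c,151,195,.05),"stamp",onz(c,173,151,.08))
    plan([S[0],S[1],.33],R)
E
python3 push.py
```

```text
[0.4436 0.2241 0.212 ] [ 0.5199 -0.097   0.212 ] [np.float64(0.461), np.float64(0.397), np.float64(0.39), np.float64(0.441), np.float64(0.529)]
[ 45.6   5.9  -5.9  -0.  -78.2] 3.114175584073564e-14
[ 45.6  10.  -18.   -0.  -61.9] 5.21249710061511e-14
[ 43.8   3.3 -26.   -0.  -60.7] 9.825473767932635e-15 j6 -123.92514215949296
[ 32.6  -1.8 -31.1  -0.  -60.6] 1.977937813535391e-10 j6 -112.73384810193186
[ 16.5   2.8 -26.5   0.  -60.7] 2.9117808164613734e-10 j6 -96.59427643167675
[  7.   13.2 -13.9   0.  -62.9] 1.5265566588595902e-15 j6 -87.11421927986508
mug [0.6184 0.3309 0.09  ] stapler [0.4472 0.5276 0.05  ] stamp [0.5918 0.4478 0.08  ]
t 17.7 J [ 17.7063  -4.2252 -16.2124  -0.1617 -78.2771 -97.4808] w 0.0029442359158167396 F [ 0.4921 -0.7484 -0.7152]
pos [ 0.4003 -0.0391  0.3295] rv [ 0.0021 -0.0049  0.005 ] rows 0.03935756687360224
d world [0.0433 0.2632 0.0005] in tool now [-0.0892  0.2513 -0.0004] in final tool [-0.0879  0.2518 -0.0005] rows 4.266990123899311
```

```bash
python3 -m crank '[{"delta_rot":[0,0,0],"linear":[-0.0127,0.036,0],"gripper":0},{"delta_rot":[0,0,0],"linear":[-0.0127,0.036,0],"gripper":0},{"delta_rot":[0,0,0],"linear":[-0.0127,0.036,0],"gripper":0},{"delta_rot":[0,0,0],"linear":[-0.0127,0.036,0],"gripper":0},{"delta_rot":[0,0,0],"linear":[-0.0127,0.036,0],"gripper":0},{"delta_rot":[0,0,0],"linear":[-0.0127,0.036,0],"gripper":0},{"delta_rot":[0,0,0],"linear":[-0.0127,0.036,0],"gripper":0},{"delta_rot":[0,0,0],"linear":[0,0,0],"gripper":0}]'
python3 e7.py w2; python3 -c "
from push import *
plan(pt(2.06,.03),R)"
```

```text
time_s: 18.7
tcp_pos: [0.4432, 0.2246, 0.3283]
ee_rot: [[-0.984, -0.177, -0.007], [-0.177, 0.984, 0.0], [0.007, 0.001, -1.0]]
wrist_force: [-0.8, -0.6, 0.3]
gripper_width: 0.005
[  45.4382    6.0975   -5.7675   -0.3075  -78.4283 -125.2018]
t 18.8 J [  45.3305    5.9655   -5.8211   -0.2497  -78.4615 -125.2183] w 0.005091771379504613 F [-0.5698 -0.1737  0.4525]
pos [0.4432 0.2229 0.3291] rv [ 0.001  -0.006   0.0027] rows 0.03569545339238924
d world [ 0.0004  0.0012 -0.1171] in tool now [-0.0013  0.001   0.1171] in final tool [-0.0006  0.0011  0.1171] rows 1.8743899458437865
```

View pics/w2.png

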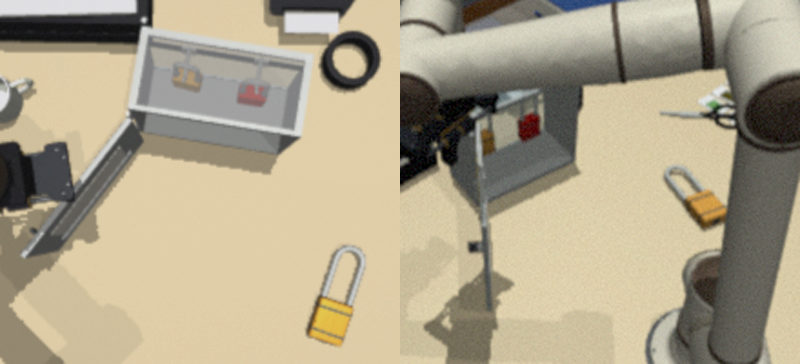

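```bash
python3 -m crank '[{"delta_rot":[0,0,0],"linear":[0,0,0.0195],"gripper":0},{"delta_rot":[0,0,0],"linear":[0,0,0.0195],"gripper":0},{"delta_rot":[0,0,0],"linear":[0,0,0.0195],"gripper":0},{"delta_rot":[0,0,0],"linear":[0,0,0.0195],"gripper":0},{"delta_rot":[0,0,0],"linear":[0,0,0.0195],"gripper":0},{"delta_rot":[0,0,0],"linear":[0,0,0.0195],"gripper":0},{"delta_rot":[0,0,0],"linear":[0,0,0],"gripper":0}]'
python3 -c "
from push import *
s=r.sense();print(s['wrist_force'],s['tcp_pos'],s['ee_rot'])
rows([(pt(d),R) for d in np.linspace(2.06,0.1,25)],[2]+[1]*24)"
```

```text
time_s: 19.68
tcp_pos: [0.4425, 0.2218, 0.2119]
ee_rot: [[-0.985, -0.173, -0.007], [-0.173, 0.985, -0.002], [0.007, -0.0, -1.0]]
wrist_force: [0.7, 0.7, 0.1]
gripper_width: 0.005
[0.7031 0.677  0.0956] [0.4425 0.2218 0.2119] [[-0.9849 -0.173  -0.0068]
 [-0.173   0.9849 -0.0016]
 [ 0.0069 -0.0004 -1.    ]]
rot [-0.0, -0.003, 0.0] lin [0.0101, -0.0093, 0.0]
rot [-0.0, -0.003, 0.0] lin [0.0101, -0.0093, -0.0]
rot [0.0, 0.0, 0.0] lin [0.011, -0.0094, 0.0]
rot [0.0, 0.0, 0.0] lin [0.0103, -0.0103, 0.0]
rot [0.0, 0.0, 0.0] lin [0.0095, -0.0112, 0.0]
rot [0.0, 0.0, 0.0] lin [0.0086, -0.012, 0.0]
rot [0.0, 0.0, 0.0] lin [0.0077, -0.0128, 0.0]
rot [0.0, 0.0, 0.0] lin [0.0066, -0.0135, 0.0]
rot [0.0, 0.0, 0.0] lin [0.0055, -0.0141, 0.0]
rot [0.0, 0.0, 0.0] lin [0.0043, -0.0147, 0.0]
rot [0.0, 0.0, 0.0] lin [0.0031, -0.0151, 0.0]
rot [0.0, 0.0, 0.0] lin [0.0018, -0.0153, 0.0]
rot [0.0, 0.0, 0.0] lin [0.0006, -0.014, 0.0]
rot [0.0, 0.0, 0.0] lin [-0.0005, -0.0141, 0.0]
rot [0.0, 0.0, 0.0] lin [-0.0016, -0.0142, 0.0]
rot [0.0, 0.0, 0.0] lin [-0.0028, -0.0141, 0.0]
rot [0.0, 0.0, 0.0] lin [-0.0039, -0.0139, 0.0]
rot [0.0, 0.0, 0.0] lin [-0.0051, -0.0137, 0.0]
rot [0.0, 0.0, 0.0] lin [-0.0063, -0.0133, 0.0]
rot [0.0, 0.0, 0.0] lin [-0.0074, -0.0129, 0.0]
rot [0.0, 0.0, 0.0] lin [-0.0085, -0.0123, 0.0]
rot [0.0, 0.0, 0.0] lin [-0.0096, -0.0116, 0.0]
rot [0.0, 0.0, 0.0] lin [-0.0106, -0.0109, 0.0]
rot [0.0, 0.0, 0.0] lin [-0.0116, -0.01, 0.0]
rot [0.0, 0.0, 0.0] lin [-0.0125, -0.009, 0.0]
rot [0.0, 0.0, 0.0] lin [-0.0133, -0.008, 0.0]
```

```bash
python3 -m crank '[{"delta_rot":[0,-0.003,0],"linear":[0.0101,-0.0093,0],"gripper":0},{"delta_rot":[0,-0.003,0],"linear":[0.0101,-0.0093,0],"gripper":0},{"delta_rot":[0,0,0],"linear":[0.011,-0.0094,0],"gripper":0},{"delta_rot":[0,0,0],"linear":[0.0103,-0.0103,0],"gripper":0},{"delta_rot":[0,0,0],"linear":[0.0095,-0.0112,0],"gripper":0},{"delta_rot":[0,0,0],"linear":[0.0086,-0.012,0],"gripper":0},{"delta_rot":[0,0,0],"linear":[0.0077,-0.0128,0],"gripper":0},{"delta_rot":[0,0,0],"linear":[0.0066,-0.0135,0],"gripper":0}]'
python3 e7.py w3
```

```text
time_s: 20.68
tcp_pos: [0.3859, 0.1235, 0.2129]
ee_rot: [[-0.985, -0.175, 0.002], [-0.175, 0.985, 0.001], [-0.002, 0.001, -1.0]]
wrist_force: [0.6, 1.2, -0.3]
gripper_width: 0.006
[  40.9973    0.3555  -28.9108    0.0311  -60.5862 -120.9604]
```

View pics/w3.png

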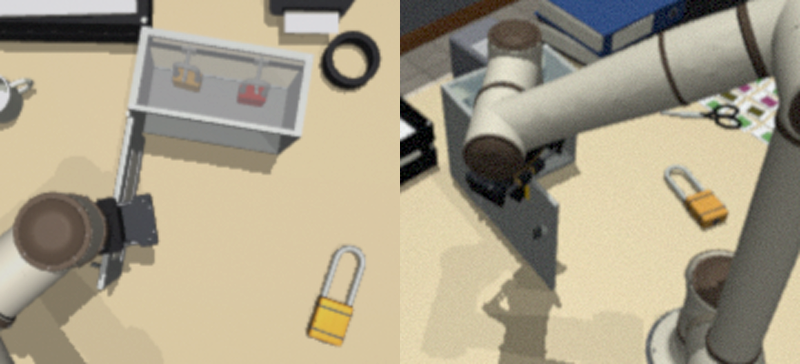

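The door follows and is now roughly perpendicular to the front, with its edge at zoom (105,285). I keep pushing.

```bash
python3 -m crank '[{"delta_rot":[0,0,0],"linear":[0.0055,-0.0141,0],"gripper":0},{"delta_rot":[0,0,0],"linear":[0.0043,-0.0147,0],"gripper":0},{"delta_rot":[0,0,0],"linear":[0.0031,-0.0151,0],"gripper":0},{"delta_rot":[0,0,0],"linear":[0.0018,-0.0153,0],"gripper":0},{"delta_rot":[0,0,0],"linear":[0.0006,-0.014,0],"gripper":0},{"delta_rot":[0,0,0],"linear":[-0.0005,-0.0141,0],"gripper":0},{"delta_rot":[0,0,0],"linear":[-0.0016,-0.0142,0],"gripper":0},{"delta_rot":[0,0,0],"linear":[-0.0028,-0.0141,0],"gripper":0},{"delta_rot":[0,0,0],"linear":[-0.0039,-0.0139,0],"gripper":0}]'
python3 -m crank '[{"delta_rot":[0,0,0],"linear":[-0.0051,-0.0137,0],"gripper":0},{"delta_rot":[0,0,0],"linear":[-0.0063,-0.0133,0],"gripper":0},{"delta_rot":[0,0,0],"linear":[-0.0074,-0.0129,0],"gripper":0},{"delta_rot":[0,0,0],"linear":[-0.0085,-0.0123,0],"gripper":0},{"delta_rot":[0,0,0],"linear":[-0.0096,-0.0116,0],"gripper":0},{"delta_rot":[0,0,0],"linear":[-0.0106,-0.0109,0],"gripper":0}]'
python3 e7.py w4;python3 -c "
from push import *
s=r.sense();print(s['wrist_force'],s['tcp_pos'])
rows([(pt(d),R) for d in np.linspace(.4,0.0,6)],[1]*6)"
```

```text
time_s: 21.9
tcp_pos: [0.4025, -0.0053, 0.2127]
ee_rot: [[-0.985, -0.174, 0.002], [-0.174, 0.985, 0.001], [-0.002, 0.001, -1.0]]
wrist_force: [0.1, 0.5, 0.3]
gripper_width: 0.008
time_s: 22.65
tcp_pos: [0.463, -0.0701, 0.2127]
ee_rot: [[-0.985, -0.174, 0.002], [-0.174, 0.985, 0.001], [-0.002, 0.001, -1.0]]
wrist_force: [-0.0, 2.1, 0.4]
gripper_width: 0.003
[ 11.305    7.0508 -21.5473  -0.0574 -61.2793 -91.2341]
[-0.4634  0.3822 -0.0319] [ 0.4636 -0.0703  0.2126]
rot [0.0, 0.002, 0.001] lin [0.0109, 0.0065, 0.0006]
rot [0.0, 0.0, 0.0] lin [-0.0107, -0.0104, 0.0]
rot [0.0, 0.0, 0.0] lin [-0.0116, -0.0095, 0.0]
rot [0.0, 0.0, 0.0] lin [-0.0124, -0.0086, 0.0]
rot [0.0, 0.0, 0.0] lin [-0.0132, -0.0076, 0.0]
rot [0.0, 0.0, 0.0] lin [-0.0139, -0.0064, 0.0]
```

View pics/w4.png

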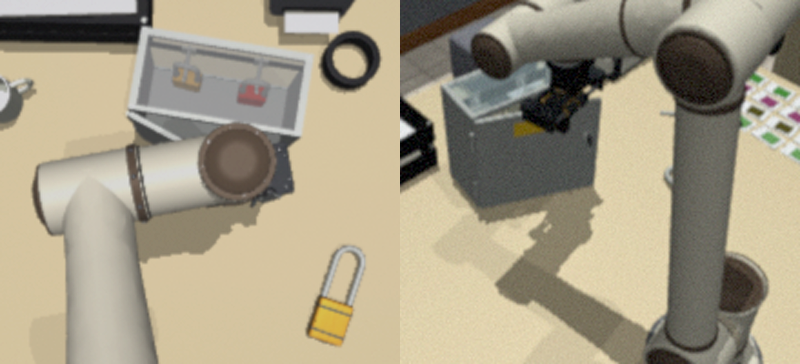

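```bash
python3 -m crank '[{"delta_rot":[0,0,0],"linear":[-0.0116,-0.0095,0],"gripper":0},{"delta_rot":[0,0,0],"linear":[-0.0124,-0.0086,0],"gripper":0},{"delta_rot":[0,0,0],"linear":[-0.01,-0.006,0],"gripper":0},{"delta_rot":[0,0,0],"linear":[0,0,0],"gripper":0}]'
python3 -c "
from push import *
s=r.sense();print(s['wrist_force'],s['tcp_pos'],pt(0),(s['ee_rot'].T@CX))
v=pt(0)-s['tcp_pos'];print(v@CX,v@CY)"
```

```text
time_s: 23.25
tcp_pos: [0.5009, -0.0876, 0.2127]
ee_rot: [[-0.985, -0.174, 0.002], [-0.174, 0.985, 0.001], [-0.002, 0.001, -1.0]]
wrist_force: [0.1, 0.3, -0.2]
gripper_width: 0.004
[ 0.1141  0.2597 -0.1752] [ 0.5009 -0.0876  0.2127] [ 0.5199 -0.097   0.212 ] [-0.9482 -0.3177  0.002 ]
0.020249177680054183 -0.006492616372461117
```

Step in slowly now, pushing straight in along cabinet x and watching the force.

```bash
python3 -m crank '[{"delta_rot":[0,0,0],"linear":[-0.0047,-0.0016,0],"gripper":0},{"delta_rot":[0,0,0],"linear":[-0.0047,-0.0016,0],"gripper":0},{"delta_rot":[0,0,0],"linear":[-0.0047,-0.0016,0],"gripper":0},{"delta_rot":[0,0,0],"linear":[0,0,0],"gripper":0}]'
python3 -m crank '[{"delta_rot":[0,0,0],"linear":[-0.0024,-0.0008,0],"gripper":0},{"delta_rot":[0,0,0],"linear":[0,0,0],"gripper":0}]'
python3 e7.py w5
```

```text
time_s: 23.75
tcp_pos: [0.5151, -0.0895, 0.213]
ee_rot: [[-0.985, -0.175, 0.003], [-0.175, 0.985, 0.001], [-0.003, 0.001, -1.0]]
wrist_force: [-0.2, -0.1, -0.0]
gripper_width: -0.0
time_s: 24.0
tcp_pos: [0.5173, -0.0899, 0.213]
ee_rot: [[-0.985, -0.175, 0.003], [-0.175, 0.985, 0.001], [-0.003, 0.001, -1.0]]
wrist_force: [-0.1, -0.2, 0.1]
gripper_width: 0.004
[  7.8264  12.6808 -14.4169  -0.0614 -62.7455 -87.7458]
```

View pics/w5.png

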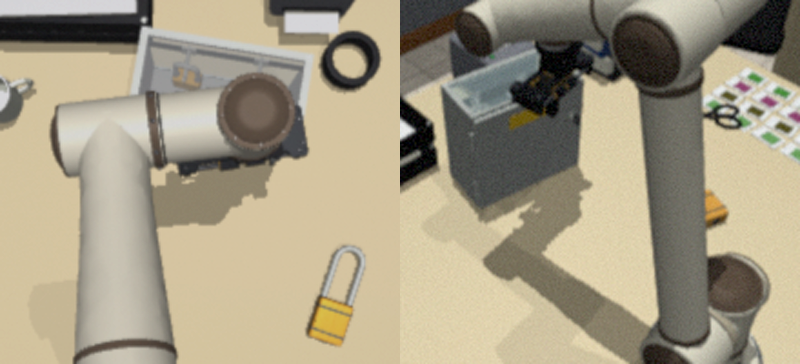

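```bash
for i in 1; do python3 -m crank '[{"delta_rot":[0,0,0],"linear":[-0.0019,-0.0006,0],"gripper":0},{"delta_rot":[0,0,0],"linear":[-0.0019,-0.0006,0],"gripper":0},{"delta_rot":[0,0,0],"linear":[0,0,0],"gripper":0}]'; done
python3 -m crank '[{"delta_rot":[0,0,0],"linear":[-0.0019,-0.0006,0],"gripper":0},{"delta_rot":[0,0,0],"linear":[0,0,0],"gripper":0}]'
```

```text
time_s: 24.48
tcp_pos: [0.5203, -0.0904, 0.2128]
ee_rot: [[-0.985, -0.174, 0.0], [-0.174, 0.985, 0.001], [-0.0, 0.001, -1.0]]
wrist_force: [-2.9, 1.4, 2.0]
gripper_width: 0.006
time_s: 24.72
tcp_pos: [0.5204, -0.0905, 0.2128]
ee_rot: [[-0.985, -0.174, -0.004], [-0.174, 0.985, 0.002], [0.003, 0.002, -1.0]]
wrist_force: [-8.5, 2.6, 4.1]
gripper_width: 0.003
```

Force builds to 8.5 N with no further travel, so the door is against its stop. I back off and look.

```bash
python3 -m crank '[{"delta_rot":[0,0,0],"linear":[0.0019,0.0006,0],"gripper":0},{"delta_rot":[0,0,0],"linear":[0.003,0.001,0],"gripper":0},{"delta_rot":[0,0,0],"linear":[0.0142,0.0048,0],"gripper":0},{"delta_rot":[0,0,0],"linear":[0.0285,0.0095,0],"gripper":0},{"delta_rot":[0,0,0],"linear":[0.0285,0.0095,0],"gripper":0},{"delta_rot":[0,0,0],"linear":[0.02,-0.02,-0.03],"gripper":0},{"delta_rot":[0,0,0],"linear":[0,-0.05,-0.03],"gripper":0},{"delta_rot":[0,0,0],"linear":[0,-0.05,-0.02],"gripper":0},{"delta_rot":[0,0,0],"linear":[0,-0.05,0],"gripper":0},{"delta_rot":[0,0,0],"linear":[0,-0.05,0],"gripper":0}]'
python3 -m crank '[{"delta_rot":[0,0,0],"linear":[0,-0.05,0],"gripper":0},{"delta_rot":[0,0,0],"linear":[0,-0.05,0],"gripper":0},{"delta_rot":[0,0,0],"linear":[0,0,0],"gripper":0}]'
python3 - <<'E'
from h import *
for n in("top","side"):
    c=capture(n);cv2.imwrite(f"pics/{n}_end.png",c["img"])
    b=(260,100,140,100) if n=="top" else (240,110,140,120)
    cv2.imwrite(f"pics/{n}_endz.png",cv2.convertScaleAbs(cv2.resize(c["img"][b[1]:b[1]+b[3],b[0]:b[0]+b[2]],None,fx=5,fy=5,interpolation=cv2.INTER_CUBIC),alpha=1.4))
E
```

```text
time_s: 25.98
tcp_pos: [0.4621, -0.3006, 0.2931]
ee_rot: [[-0.985, -0.175, 0.004], [-0.175, 0.985, 0.001], [-0.004, 0.0, -1.0]]
wrist_force: [-0.3, 0.4, 0.1]
gripper_width: 0.004
time_s: 26.35
tcp_pos: [0.4793, -0.4, 0.2906]
ee_rot: [[-0.985, -0.171, 0.001], [-0.171, 0.985, 0.002], [-0.001, 0.002, -1.0]]
wrist_force: [-0.5, 0.8, -0.8]
gripper_width: 0.0
```

View pics/top_endz.png

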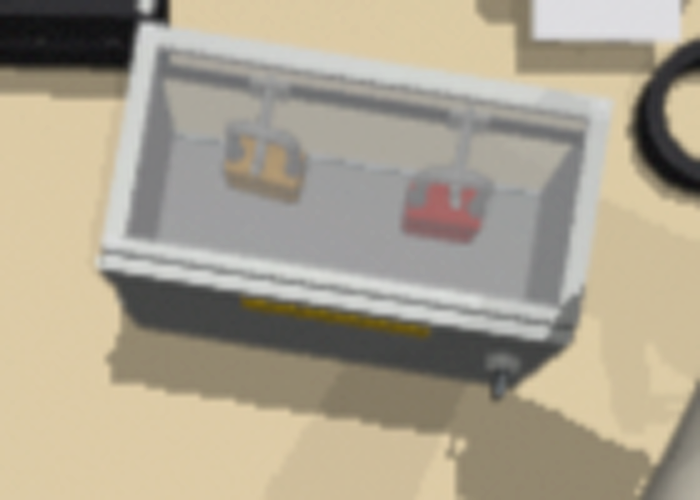

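View pics/side_endz.png

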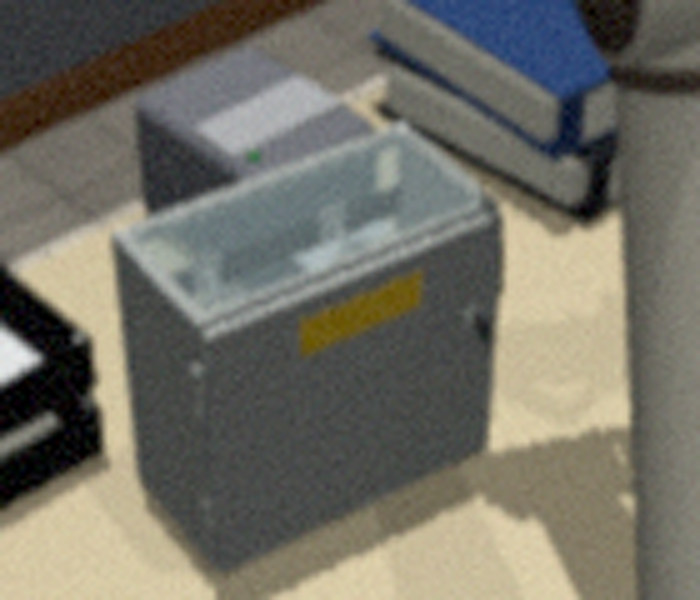

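View pics/top_end.png

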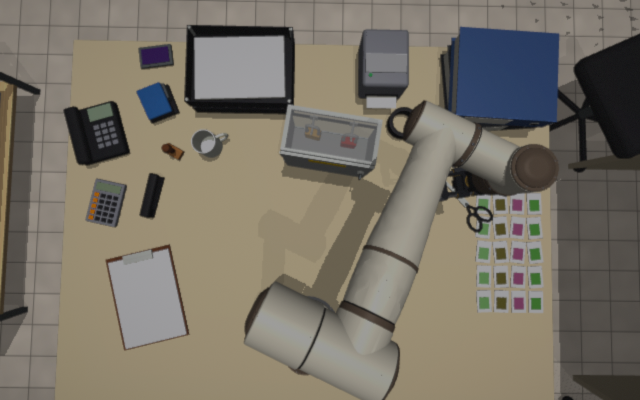

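Both padlocks hang and the door looks shut, but the free-edge gap near zoom (560,320) needs checking in numbers.

```bash
python3 - <<'E'
from push import *
for n,b in(("top",(260,100,140,100)),("side",(240,110,140,120))):
    c=capture(n);S=6
    im=cv2.convertScaleAbs(cv2.resize(c["img"][b[1]:b[1]+b[3],b[0]:b[0]+b[2]],None,fx=S,fy=S,interpolation=cv2.INTER_CUBIC),alpha=1.4)
    for dl,col in((0,(0,0,255)),(.05,(255,0,0)),(.1,(0,255,0))):
        dd=-np.sin(dl)*CX-np.cos(dl)*CY
        for q in(H+.258*Z,H+.268*dd+.258*Z,H+.268*dd+.004*Z):
            u=(proj(c,q)-b[:2]+.5)*S;cv2.circle(im,tuple(int(x) for x in u),3,col,1)
    im=im[:, 420:] if n=="top" else im[:, 300:700]
    cv2.imwrite(f"pics/{n}_chk.png",im[:600])
E
```

```text
(no output)
```

View pics/top_chk.png

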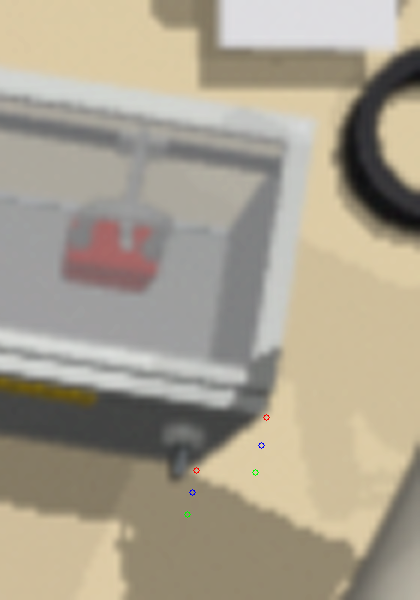

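View pics/side_chk.png

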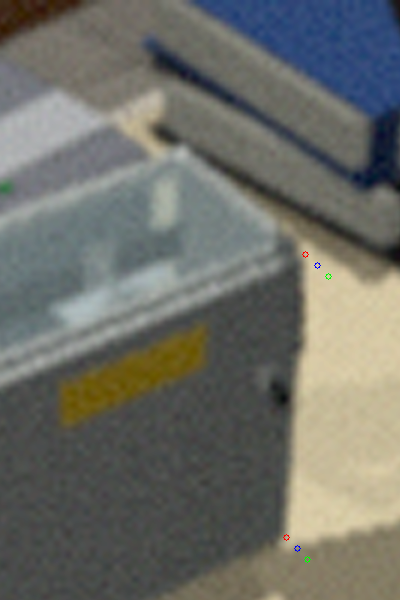

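```bash
python3 - <<'E'
from push import *
# average frames to cut noise, profile perpendicular to front edge
ims=[capture("top") for _ in range(4)];c=ims[0];g=np.mean([cv2.cvtColor(i["img"],cv2.COLOR_BGR2GRAY).astype(float) for i in ims],0)
cv2.imwrite("pics/gap.png",cv2.convertScaleAbs(cv2.resize(g[140:180,275:380].astype(np.uint8),None,fx=7.5,fy=7.5,interpolation=cv2.INTER_CUBIC),alpha=1.5))
for y in(.12,.09,.05,0,-.05,-.09,-.11,-.125):
    ds=np.arange(-.02,.022,.002)
    v=[]
    for d in ds:
        u=proj(c,CAB-(.065+d)*CX+y*CY+.26*Z);v.append(cv2.getRectSubPix(g.astype(np.float32),(1,1),(float(u[0]),float(u[1])))[0,0])
    print(y,np.round(v).astype(int))
E
```

```text
0.12 [ 95  94  94  95 106 123 144 146 137 118 111 122 146 143 126  98  64  53
  50  51  56]
0.09 [114 114 114 116 121 132 144 148 141 120 119 134 146 143 125  85  62  51
  50  49  49]
0.05 [113 114 114 116 124 136 151 150 140 122 114 127 146 144 127 100  69  63
  58  54  51]
0 [113 113 114 116 125 137 150 150 139 117 116 127 145 140 119  89  70  62
  57  53  51]
-0.05 [113 113 113 116 123 135 148 150 141 119 119 130 145 141 121  86  69  60
  55  52  50]
-0.09 [113 113 114 114 121 130 142 141 130 115 103 121 135 135 119  92  59  51
  49  50  56]
-0.11 [ 92  92  93  96 106 123 138 142 132 116  97 123 134 133 120  87  58  49
  48  48  48]
-0.125 [127 114 101  88  85  84  85  83  79  72  67  74  80  82  76  65  56  64
  83 107 133]
```

View pics/gap.png

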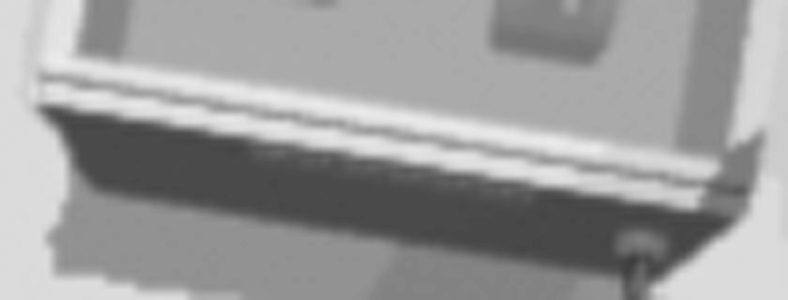

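The gap profile is the same from hinge to free edge; the dark right corner is only the arm's shadow. The door is fully shut, so I hand in.

```bash
python3 -c "
from station import r,workorder
s=r.sense();print(s['time_s'],s['wrist_force']);print(workorder.finish_job())"
```

```text
26.75 [ 0.77419232  0.80986227 -0.64660387]
the job is handed in; nothing more can be done
None
```

The brass padlock (the smaller of the two) now hangs by its shackle on the empty left hook, and I let go of it there. The cabinet door is shut. The job was handed in at 26.75 s of the 61 s allowed.

- **Padlock:** I gripped it with the tool at 45°, tilted it in under the roof, lowered it onto the hook and released it. The wrist force then fell from about 4 N to about 0. Pictures taken later showed it still on its hook, with the red padlock in place beside it.
- **Door:** I pushed it round by its outer face until it stopped; the force rose to about 9 N with no more travel. After backing off, the gap between roof and door was the same from hinge to free edge.
- **Disagreements:** The shackle's bend sat about 6 mm to the side of where I predicted, so I shifted 4 mm before going in. The door's free corner came out a few millimetres inside my predicted shut position, which fits the calibration error.
- **Other things on the desk:** The last pictures show nothing knocked, and the arm stood clear at hand-in. The larger padlock was hidden by the arm in the last full picture; it looked unmoved in the views just before. The tape and scissors were partly hidden there, and I judged all of this by eye.

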